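# Load the tile drying plate and switch it back on

### The job

The heated drying plate has been left on: first switch it off at the power box by pulling the toggle bat outward and flipping it to the robot's side. Then load every glaze test tile lying just in front of the plate (not those kept at the far left end of the table) into a bay of its own, far edge tucked under the retaining lip and near edge lowered so that the tile lies flat and square on the bed behind the front stop. Finally pull the toggle out again, flip it away from the robot so that it locks at on, and leave the other things on the table alone.

Things in the scene. Friction and masses are not known exactly. Their poses are not given: they have to be found in the camera images.
- bay_1 (a point): leftmost of four like bays, 95 mm apart: point on top of the bed, middle of the pocket; x points to the lip (away from the robot), y left, z up. Bed 36 mm wide in y, top 26 mm above the table and 14 mm above the slab beside it. A tile lies with its 58 mm along x: 6 mm play in x, 3 mm each side in y. The sides are open for fingers where x is under +21 mm.
- bay_2 (a point): second bay from the left: point on top of the bed, middle of the pocket; x points to the lip (away from the robot), y left, z up. Every bay: back wall at x = +32 mm; a steel lip reaches from it to x = +21 mm, underside 13 mm and top 18 mm above the bed; cheeks below the lip at y = +-28 mm. Near stop ridge 6 mm higher than the bed, inner face x = -32 mm, outer -38 mm.
- bay_3 (a point): third bay from the left: point on top of the bed, middle of the pocket; x points to the lip (away from the robot), y left, z up. In every bay a tile cannot be dropped or slid in flat: its far edge goes under the lip with the tile tilted about 15 to 17 degrees, near edge up, then the near edge is lowered behind the stop.
- bay_4 (a point): rightmost bay: point on top of the bed, middle of the pocket; x points to the lip (away from the robot), y left, z up. The plate's base slab under all bays is 370 mm wide in y and 12 mm high, its near edge 43 mm from the bays' points.
- tile_1_centre (a point): centre (half-way up) of tile_1, a flat glazed test tile, a plain rectangular slab 50 mm along its own x, 58 mm along its own y, 8 mm thick along z, about 50 g; starts lying flat on the table between the robot and the drying plate. May be absent.
- tile_2_centre (a point): centre (half-way up) of tile_2, a flat glazed test tile, a plain rectangular slab 50 mm along its own x, 58 mm along its own y, 8 mm thick along z, about 50 g; starts lying flat on the table between the robot and the drying plate. May be absent.
- tile_3_centre (a point): centre (half-way up) of tile_3, a flat glazed test tile, a plain rectangular slab 50 mm along its own x, 58 mm along its own y, 8 mm thick along z, about 50 g; starts lying flat on the table between the robot and the drying plate. May be absent.
- tile_4_centre (a point): centre (half-way up) of tile_4, a flat glazed test tile, a plain rectangular slab 50 mm along its own x, 58 mm along its own y, 8 mm thick along z, about 50 g; starts lying flat on the table between the robot and the drying plate. May be absent.
- toggle_pivot (a point): pivot of the toggle on the power box, a grey box 85 x 75 x 45 mm (x, y, z) left or right of the drying plate; 50 mm above the table, over the box's middle. Box axes: x the way the bat swings from off (robot's side) to on, y the hinge axis, z up. Two steel gate posts beside the bat rise 21 mm above the pivot; clear of them the grip is free all round.
- toggle_knob (a point): centre of the black grip at the end of the toggle bat, a rounded block 18 mm (along the swing) x 13 mm (along the hinge axis) x 26 mm long; centre 50 mm from the pivot along the bat when home, 59 mm when pulled fully out. Its two flat sides face along the hinge axis.
- toggle (a joint): swing of the toggle, rad: 0 = off, leaning 0.35 rad (20 degrees) from upright to box -x (robot's side); 0.70 = on, leaning 0.35 rad to box +x. It stays where it is left (friction about 0.05 N m). A cross pin on the bat meets the gate posts unless the bat is pulled out.
- toggle_bat (a joint): how far the bat is pulled out along its own length, m: 0 = home (locked), 0.009 = fully out. A spring draws it home: about 4 N at first, 6 N fully out. Out by 6 mm or more, the pin clears the posts and the toggle can be swung across.
- masking_tape: bystander: roll of masking tape, 105 mm across, 20 mm high, loose; origin at the centre of its underside
- bisque_cup_b: bystander: small terracotta cup, 65 mm across, 50 mm high, loose; origin at the centre of its underside
- eraser: bystander: white eraser 20 x 42 x 12 mm, loose; origin at the centre of its underside
- bowl_yellow: bystander: painted bowl, 120 mm across, 61 mm high, standing fast on the other side of the drying plate from the power box; origin at the centre of its underside
There are look-alikes about, which are no part of the job. Leave any blue look-alike of the part that bears tile_3_centre alone.

How it is judged (in metres and radians):
On the way, in this order (a step that is already met when the one before it is completed fails the run):
1. the toggle is flipped off and home again (value of joint toggle below 0.1 rad and value of joint toggle_bat below 0.002 m), for 0.2 s.
2. with the toggle off, every tile lies in a bay, tucked under the lip and down flat (((x of tile_1_centre in the frame of bay_1 between -0.0055 and 0.0055 m and y of tile_1_centre in the frame of bay_1 between -0.009 and 0.009 m and z of tile_1_centre in the frame of bay_1 between 0.001 and 0.0065 m and angle between the z axis of tile_1_centre and the z axis of bay_1, either way round below 0.06 rad and angle between the y axis of tile_1_centre and the x axis of bay_1, either way round below 0.2 rad) or (x of tile_1_centre in the frame of bay_2 between -0.0055 and 0.0055 m and y of tile_1_centre in the frame of bay_2 between -0.009 and 0.009 m and z of tile_1_centre in the frame of bay_2 between 0.001 and 0.0065 m and angle between the z axis of tile_1_centre and the z axis of bay_2, either way round below 0.06 rad and angle between the y axis of tile_1_centre and the x axis of bay_2, either way round below 0.2 rad) or (x of tile_1_centre in the frame of bay_3 between -0.0055 and 0.0055 m and y of tile_1_centre in the frame of bay_3 between -0.009 and 0.009 m and z of tile_1_centre in the frame of bay_3 between 0.001 and 0.0065 m and angle between the z axis of tile_1_centre and the z axis of bay_3, either way round below 0.06 rad and angle between the y axis of tile_1_centre and the x axis of bay_3, either way round below 0.2 rad) or (x of tile_1_centre in the frame of bay_4 between -0.0055 and 0.0055 m and y of tile_1_centre in the frame of bay_4 between -0.009 and 0.009 m and z of tile_1_centre in the frame of bay_4 between 0.001 and 0.0065 m and angle between the z axis of tile_1_centre and the z axis of bay_4, either way round below 0.06 rad and angle between the y axis of tile_1_centre and the x axis of bay_4, either way round below 0.2 rad)) and ((x of tile_2_centre in the frame of bay_1 between -0.0055 and 0.0055 m and y of tile_2_centre in the frame of bay_1 between -0.009 and 0.009 m and z of tile_2_centre in the frame of bay_1 between 0.001 and 0.0065 m and angle between the z axis of tile_2_centre and the z axis of bay_1, either way round below 0.06 rad and angle between the y axis of tile_2_centre and the x axis of bay_1, either way round below 0.2 rad) or (x of tile_2_centre in the frame of bay_2 between -0.0055 and 0.0055 m and y of tile_2_centre in the frame of bay_2 between -0.009 and 0.009 m and z of tile_2_centre in the frame of bay_2 between 0.001 and 0.0065 m and angle between the z axis of tile_2_centre and the z axis of bay_2, either way round below 0.06 rad and angle between the y axis of tile_2_centre and the x axis of bay_2, either way round below 0.2 rad) or (x of tile_2_centre in the frame of bay_3 between -0.0055 and 0.0055 m and y of tile_2_centre in the frame of bay_3 between -0.009 and 0.009 m and z of tile_2_centre in the frame of bay_3 between 0.001 and 0.0065 m and angle between the z axis of tile_2_centre and the z axis of bay_3, either way round below 0.06 rad and angle between the y axis of tile_2_centre and the x axis of bay_3, either way round below 0.2 rad) or (x of tile_2_centre in the frame of bay_4 between -0.0055 and 0.0055 m and y of tile_2_centre in the frame of bay_4 between -0.009 and 0.009 m and z of tile_2_centre in the frame of bay_4 between 0.001 and 0.0065 m and angle between the z axis of tile_2_centre and the z axis of bay_4, either way round below 0.06 rad and angle between the y axis of tile_2_centre and the x axis of bay_4, either way round below 0.2 rad)) and ((x of tile_3_centre in the frame of bay_1 between -0.0055 and 0.0055 m and y of tile_3_centre in the frame of bay_1 between -0.009 and 0.009 m and z of tile_3_centre in the frame of bay_1 between 0.001 and 0.0065 m and angle between the z axis of tile_3_centre and the z axis of bay_1, either way round below 0.06 rad and angle between the y axis of tile_3_centre and the x axis of bay_1, either way round below 0.2 rad) or (x of tile_3_centre in the frame of bay_2 between -0.0055 and 0.0055 m and y of tile_3_centre in the frame of bay_2 between -0.009 and 0.009 m and z of tile_3_centre in the frame of bay_2 between 0.001 and 0.0065 m and angle between the z axis of tile_3_centre and the z axis of bay_2, either way round below 0.06 rad and angle between the y axis of tile_3_centre and the x axis of bay_2, either way round below 0.2 rad) or (x of tile_3_centre in the frame of bay_3 between -0.0055 and 0.0055 m and y of tile_3_centre in the frame of bay_3 between -0.009 and 0.009 m and z of tile_3_centre in the frame of bay_3 between 0.001 and 0.0065 m and angle between the z axis of tile_3_centre and the z axis of bay_3, either way round below 0.06 rad and angle between the y axis of tile_3_centre and the x axis of bay_3, either way round below 0.2 rad) or (x of tile_3_centre in the frame of bay_4 between -0.0055 and 0.0055 m and y of tile_3_centre in the frame of bay_4 between -0.009 and 0.009 m and z of tile_3_centre in the frame of bay_4 between 0.001 and 0.0065 m and angle between the z axis of tile_3_centre and the z axis of bay_4, either way round below 0.06 rad and angle between the y axis of tile_3_centre and the x axis of bay_4, either way round below 0.2 rad)) and ((x of tile_4_centre in the frame of bay_1 between -0.0055 and 0.0055 m and y of tile_4_centre in the frame of bay_1 between -0.009 and 0.009 m and z of tile_4_centre in the frame of bay_1 between 0.001 and 0.0065 m and angle between the z axis of tile_4_centre and the z axis of bay_1, either way round below 0.06 rad and angle between the y axis of tile_4_centre and the x axis of bay_1, either way round below 0.2 rad) or (x of tile_4_centre in the frame of bay_2 between -0.0055 and 0.0055 m and y of tile_4_centre in the frame of bay_2 between -0.009 and 0.009 m and z of tile_4_centre in the frame of bay_2 between 0.001 and 0.0065 m and angle between the z axis of tile_4_centre and the z axis of bay_2, either way round below 0.06 rad and angle between the y axis of tile_4_centre and the x axis of bay_2, either way round below 0.2 rad) or (x of tile_4_centre in the frame of bay_3 between -0.0055 and 0.0055 m and y of tile_4_centre in the frame of bay_3 between -0.009 and 0.009 m and z of tile_4_centre in the frame of bay_3 between 0.001 and 0.0065 m and angle between the z axis of tile_4_centre and the z axis of bay_3, either way round below 0.06 rad and angle between the y axis of tile_4_centre and the x axis of bay_3, either way round below 0.2 rad) or (x of tile_4_centre in the frame of bay_4 between -0.0055 and 0.0055 m and y of tile_4_centre in the frame of bay_4 between -0.009 and 0.009 m and z of tile_4_centre in the frame of bay_4 between 0.001 and 0.0065 m and angle between the z axis of tile_4_centre and the z axis of bay_4, either way round below 0.06 rad and angle between the y axis of tile_4_centre and the x axis of bay_4, either way round below 0.2 rad)) and value of joint toggle below 0.1 rad), for 0.2 s.
3. the toggle is flipped on and home again (value of joint toggle above 0.6 rad and value of joint toggle_bat below 0.002 m), for 0.2 s.
At the end, for the whole second after the job is handed in: every tile present lies at rest in a bay, each in its own: centre within 5.5 mm along and 9 mm across the bay's middle, on the bed (centre 1 to 6.5 mm above it), within 0.06 rad of flat and 0.2 rad of square; toggle at on (above 0.60 rad) and home (pulled out less than 2 mm) (all of step 3 and ((x of tile_1_centre in the frame of bay_1 between -0.0055 and 0.0055 m and y of tile_1_centre in the frame of bay_1 between -0.009 and 0.009 m and z of tile_1_centre in the frame of bay_1 between 0.001 and 0.0065 m and angle between the z axis of tile_1_centre and the z axis of bay_1, either way round below 0.06 rad and angle between the y axis of tile_1_centre and the x axis of bay_1, either way round below 0.2 rad) or (x of tile_1_centre in the frame of bay_2 between -0.0055 and 0.0055 m and y of tile_1_centre in the frame of bay_2 between -0.009 and 0.009 m and z of tile_1_centre in the frame of bay_2 between 0.001 and 0.0065 m and angle between the z axis of tile_1_centre and the z axis of bay_2, either way round below 0.06 rad and angle between the y axis of tile_1_centre and the x axis of bay_2, either way round below 0.2 rad) or (x of tile_1_centre in the frame of bay_3 between -0.0055 and 0.0055 m and y of tile_1_centre in the frame of bay_3 between -0.009 and 0.009 m and z of tile_1_centre in the frame of bay_3 between 0.001 and 0.0065 m and angle between the z axis of tile_1_centre and the z axis of bay_3, either way round below 0.06 rad and angle between the y axis of tile_1_centre and the x axis of bay_3, either way round below 0.2 rad) or (x of tile_1_centre in the frame of bay_4 between -0.0055 and 0.0055 m and y of tile_1_centre in the frame of bay_4 between -0.009 and 0.009 m and z of tile_1_centre in the frame of bay_4 between 0.001 and 0.0065 m and angle between the z axis of tile_1_centre and the z axis of bay_4, either way round below 0.06 rad and angle between the y axis of tile_1_centre and the x axis of bay_4, either way round below 0.2 rad)) and ((x of tile_2_centre in the frame of bay_1 between -0.0055 and 0.0055 m and y of tile_2_centre in the frame of bay_1 between -0.009 and 0.009 m and z of tile_2_centre in the frame of bay_1 between 0.001 and 0.0065 m and angle between the z axis of tile_2_centre and the z axis of bay_1, either way round below 0.06 rad and angle between the y axis of tile_2_centre and the x axis of bay_1, either way round below 0.2 rad) or (x of tile_2_centre in the frame of bay_2 between -0.0055 and 0.0055 m and y of tile_2_centre in the frame of bay_2 between -0.009 and 0.009 m and z of tile_2_centre in the frame of bay_2 between 0.001 and 0.0065 m and angle between the z axis of tile_2_centre and the z axis of bay_2, either way round below 0.06 rad and angle between the y axis of tile_2_centre and the x axis of bay_2, either way round below 0.2 rad) or (x of tile_2_centre in the frame of bay_3 between -0.0055 and 0.0055 m and y of tile_2_centre in the frame of bay_3 between -0.009 and 0.009 m and z of tile_2_centre in the frame of bay_3 between 0.001 and 0.0065 m and angle between the z axis of tile_2_centre and the z axis of bay_3, either way round below 0.06 rad and angle between the y axis of tile_2_centre and the x axis of bay_3, either way round below 0.2 rad) or (x of tile_2_centre in the frame of bay_4 between -0.0055 and 0.0055 m and y of tile_2_centre in the frame of bay_4 between -0.009 and 0.009 m and z of tile_2_centre in the frame of bay_4 between 0.001 and 0.0065 m and angle between the z axis of tile_2_centre and the z axis of bay_4, either way round below 0.06 rad and angle between the y axis of tile_2_centre and the x axis of bay_4, either way round below 0.2 rad)) and ((x of tile_3_centre in the frame of bay_1 between -0.0055 and 0.0055 m and y of tile_3_centre in the frame of bay_1 between -0.009 and 0.009 m and z of tile_3_centre in the frame of bay_1 between 0.001 and 0.0065 m and angle between the z axis of tile_3_centre and the z axis of bay_1, either way round below 0.06 rad and angle between the y axis of tile_3_centre and the x axis of bay_1, either way round below 0.2 rad) or (x of tile_3_centre in the frame of bay_2 between -0.0055 and 0.0055 m and y of tile_3_centre in the frame of bay_2 between -0.009 and 0.009 m and z of tile_3_centre in the frame of bay_2 between 0.001 and 0.0065 m and angle between the z axis of tile_3_centre and the z axis of bay_2, either way round below 0.06 rad and angle between the y axis of tile_3_centre and the x axis of bay_2, either way round below 0.2 rad) or (x of tile_3_centre in the frame of bay_3 between -0.0055 and 0.0055 m and y of tile_3_centre in the frame of bay_3 between -0.009 and 0.009 m and z of tile_3_centre in the frame of bay_3 between 0.001 and 0.0065 m and angle between the z axis of tile_3_centre and the z axis of bay_3, either way round below 0.06 rad and angle between the y axis of tile_3_centre and the x axis of bay_3, either way round below 0.2 rad) or (x of tile_3_centre in the frame of bay_4 between -0.0055 and 0.0055 m and y of tile_3_centre in the frame of bay_4 between -0.009 and 0.009 m and z of tile_3_centre in the frame of bay_4 between 0.001 and 0.0065 m and angle between the z axis of tile_3_centre and the z axis of bay_4, either way round below 0.06 rad and angle between the y axis of tile_3_centre and the x axis of bay_4, either way round below 0.2 rad)) and ((x of tile_4_centre in the frame of bay_1 between -0.0055 and 0.0055 m and y of tile_4_centre in the frame of bay_1 between -0.009 and 0.009 m and z of tile_4_centre in the frame of bay_1 between 0.001 and 0.0065 m and angle between the z axis of tile_4_centre and the z axis of bay_1, either way round below 0.06 rad and angle between the y axis of tile_4_centre and the x axis of bay_1, either way round below 0.2 rad) or (x of tile_4_centre in the frame of bay_2 between -0.0055 and 0.0055 m and y of tile_4_centre in the frame of bay_2 between -0.009 and 0.009 m and z of tile_4_centre in the frame of bay_2 between 0.001 and 0.0065 m and angle between the z axis of tile_4_centre and the z axis of bay_2, either way round below 0.06 rad and angle between the y axis of tile_4_centre and the x axis of bay_2, either way round below 0.2 rad) or (x of tile_4_centre in the frame of bay_3 between -0.0055 and 0.0055 m and y of tile_4_centre in the frame of bay_3 between -0.009 and 0.009 m and z of tile_4_centre in the frame of bay_3 between 0.001 and 0.0065 m and angle between the z axis of tile_4_centre and the z axis of bay_3, either way round below 0.06 rad and angle between the y axis of tile_4_centre and the x axis of bay_3, either way round below 0.2 rad) or (x of tile_4_centre in the frame of bay_4 between -0.0055 and 0.0055 m and y of tile_4_centre in the frame of bay_4 between -0.009 and 0.009 m and z of tile_4_centre in the frame of bay_4 between 0.001 and 0.0065 m and angle between the z axis of tile_4_centre and the z axis of bay_4, either way round below 0.06 rad and angle between the y axis of tile_4_centre and the x axis of bay_4, either way round below 0.2 rad)) and linear speed of each of tile_1, tile_2, tile_3, tile_4 below 0.02 m/s); the robot touches nothing.
It fails at once if the masking tape is pushed more than 3 cm (distance of masking_tape from where it was at the start of the episode above 0.03 m).
It fails at once if the terracotta cup is pushed more than 3 cm (distance of bisque_cup_b from where it was at the start of the episode above 0.03 m).
It fails at once if the eraser is pushed more than 3 cm (distance of eraser from where it was at the start of the episode above 0.03 m).
Of tile_1, tile_2, tile_3, tile_4 only 3 to 4 are there at a start; the rules pass over those that are not, and their reading is None.
At some moment in a run one of tile_1, tile_2, tile_3, tile_4 may be knocked a few centimetres aside while the robot is not near it.
Once in a run the grip may slacken for a moment while it holds something.
It also fails if it takes over 210 s, if anything falls off the work surface, if the arm or the gripper's body presses on something with over 40 N, if the wrist force passes 120 N, or if a joint passes its speed limit or range.

### The arm

A 6-joint arm with a two-finger parallel gripper is mounted at the origin on a cart in front of the work surface, level with it; the furniture and walls round the work are solid. World frame = base frame: x ahead of the robot, y to its left, z up, the work surface at z = 0. Lengths are in mm, angles in rad, forces in N, time in s.
With the tool pointing down it reaches from about 375 to 975 mm from the base axis. Payload 3.8 kg.
Tool frame: the origin (TCP) lies at the very end of the fingers, on their centre line; the grasp point (between the pads) lies 19 mm behind it; z points along the fingers, y is the line along which they close (so a half turn about z gives the same grasp; the last joint's range is limited). The gripper opens to 85 mm and grips with 20 to 120 N. Pads are 22 mm wide; open, the fingers measure 114 mm over their backs; the gripper's body (76 mm by 85 mm) begins 54 mm behind the grasp point. The pads swing forward as they close: fully open they stand 13 mm farther back than shut.
Start: joints at [-1.24, 0.264, 1.604, -0, 1.274, -0.037], TCP at [242.7, -629.853, 201.48] pointing down, gripper open.
Joint ranges: [-2.63, 2.63], [-0.94, 2.18], [0.31, 2.57], [-1.31, 4.45], [0, 2.66], [-2.55, 2.55]. Speed limits (rad/s): [2.57, 2.57, 3.14, 3.14, 3.14, 3.14].

### API

Orientations are given as a unit quaternion [x, y, z, w].
In Python, from workcell import * gives the robot as it stands.
- The arm moves only by the tool arm_command, never from a script. Its argument "motion" is a list of rows, each a list of 7 numbers: the shift along the world's x, y, z in units of 30 mm (1.0 is 30 mm), then the turn, a rotation vector about the world's x, y, z in units of 5 degrees (1.0 is 5 degrees), then the closure, from -1 (fully open) to 1 (shut), so that 0 is half open. In form: [[dx, dy, dz, ax, ay, az, grip], ...]. A call has exactly 10 rows; each row shifts and turns the commanded pose from where the row before left it; what a row does not reach is not made up. A row lasts 1/10 s, in which the tool goes at most 50 mm and 8.59 degrees, less where a joint would pass 70% of its speed; a pose out of reach is approached as far as the arm can. A call is refused whole if a number of a shift passes 1 or a number of a turn 1, either way. A call with a gripper value outside its range is refused whole. The fingers move at their own pace and stop on an object; "grip_force" is the grip in N (left out, the last holds). Time passes only in rows, so rows that do not move let the fingers close, or fill a call up. It gives the time, the measured TCP pose, the force, the opening and the grip force at its end, in the units of the state.
- read_state(): the state, without advancing time (a new reading comes with each control period).
- read_camera(name): name is "side" or "top" or "wrist"; returns the picture (384x512x3 uint8, red, green, blue); there is no depth.
- camera_model(name): a dict with "K" (3x3 intrinsics, pixels), "world_from_camera" (4x4, takes a point from camera to world coordinates). Camera axes: x right, y down, z forward; pixel columns grow to the right and rows downward; lengths in mm; the calibration is good to about 2 mm. A picture is of the moment at which its call begins: read the wrist's pose just before it. camera_model takes no time and is no camera call; for the wrist camera it gives the pose at the moment of the call.
- hand_in(): hands the job in; it is judged then, once.
Trained networks look in the newest picture that a camera, given by its name, has taken for a name from the list of things; names that differ only in an ending like _2 or _b are one class to them, and where a whole thing is asked for, a point or a joint stands for the part that bears it (a point fixed in the world has none). Each returns a list of dicts, best first, with "conf" (0 to 1); they miss things now and then, are a little off and sometimes report something else, mostly with a low value. They report only what shows in the picture. A call takes as long as a camera call. They do not tell look-alikes from the thing itself.
- recognise(camera, target): "position" ([column, row] in pixels, amid what is visible of it).
- masks_of(camera, target): "region" (384x512 bool, what is visible of it) and "position" ([column, row] in pixels, amid what is visible of it).
The state is a dict: "clock": time; "qpos": joint angles; "joint_vel": joint speeds; "effort": joint torques, N m; "tool_pos": TCP position; "eef_rot": TCP orientation; "contact_force": force on the tool from outside, world axes, zero at the start; "torque": the same for the moment, N m; "gripper_width": finger opening in mm; "gripper_force": force on a finger pad.
Only numpy, scipy, OpenCV 4.12 (cv2) and the standard library are available. Lean on these libraries where they do the work, as an engineer would, in place of code of your own. Each camera call takes 0.05 s, during which the arm holds its last target. There are 200 camera calls.

## Working session

There is one attempt and no reset: what is moved stays moved. The work goes in short steps, Python scripts to look and compute and a tool call to move; the robot and the scene stay as the last step left them, time stands still between calls to the robot, and variables do not carry over. Pictures are saved under pics/ and viewed, at most 14 in all, crops included, and the job is handed in when it is done.

Besides the shell and the picture viewer there is one more tool, called after "Emit:" as a command line: name --pt "numbers of a row" for each row, then --argument value for the rest. arm_command: Moves the arm, as the interface text tells. Its arguments: {"type":"object","properties":{"motion":{"type":"array"},"grip_force":{"type":"number"}},"required":["motion"]}

```bash
ls; mkdir -p pics; cat > h.py <<'E'
from workcell import *
import numpy as np, cv2
from scipy.spatial.transform import Rotation as R
def ray(cam,px):
    m=camera_model(cam);K=np.array(m["K"]);T=np.array(m["world_from_camera"])
    d=T[:3,:3]@np.linalg.inv(K)@np.array([px[0],px[1],1.]);return T[:3,3],d
def atz(cam,px,z):
    o,d=ray(cam,px);return o+d*(z-o[2])/d[2]
def proj(cam,p):
    m=camera_model(cam);T=np.linalg.inv(np.array(m["world_from_camera"]))
    c=T[:3,:3]@np.array(p)+T[:3,3];u=np.array(m["K"])@c;return u[:2]/u[2]
def snap(cam,name):
    im=np.array(read_camera(cam));cv2.imwrite("pics/"+name+".png",im[:,:,::-1]);return im
def st():
    s=read_state();print(s["clock"],np.round(s["tool_pos"],1),np.round(s["eef_rot"],4),np.round(s["qpos"],2),np.round(s["contact_force"],1),round(s["gripper_width"],1),s["gripper_force"]);return s
E
python3 - <<'E'
from h import *
np.set_printoptions(suppress=True,precision=2)
st()
for c in ["top","side"]:
    snap(c,c+"0");m=camera_model(c);print(np.array(m["K"]),np.array(m["world_from_camera"]))
    for t in ["tile_1_centre","toggle_knob","bay_1","toggle_pivot"]:
        try:
            for r in recognise(c,t):
                p=r["position"];print(c,t,round(r["conf"],2),np.round(p),atz(c,p,{"tile_1_centre":8,"toggle_knob":97,"bay_1":26,"toggle_pivot":50}[t]))
        except Exception as e: print(c,t,e)
E
```

```text
pics
0.0 [ 242.5 -629.1  200.1] [ 0.98  0.18 -0.   -0.  ] [-1.24  0.26  1.61  0.    1.27 -0.04] [ 0.2 -0.7 -0.3] 85.2 0.0
[[378.64   0.   250.32]
 [  0.   378.64 191.8 ]
 [  0.     0.     1.  ]] [[  -0.01   -1.      0.08  440.91]
 [  -1.      0.01    0.01  -13.73]
 [  -0.01   -0.08   -1.   1340.4 ]
 [   0.      0.      0.      1.  ]]
top tile_1_centre 0.61 [194. 223.] [439.25 200.5    8.  ]
top tile_1_centre 0.6 [343. 182.] [ 577.92 -328.31    8.  ]
top toggle_knob 0.39 [348. 177.] [ 582.83 -322.83   97.  ]
top bay_1 0.88 [247. 162.] [648.65  11.5   26.  ]
top toggle_pivot 0.93 [343. 182.] [ 573.28 -316.68   50.  ]
[[497.32   0.   260.53]
 [  0.   497.32 194.63]
 [  0.     0.     1.  ]] [[  -0.92   -0.23    0.31   38.38]
 [  -0.38    0.56   -0.74 1240.41]
 [  -0.     -0.8    -0.6  1101.91]
 [   0.      0.      0.      1.  ]]
side tile_1_centre 0.69 [266. 262.] [449.46 206.59   8.  ]
side toggle_knob 0.43 [286. 150.] [ 568.91 -302.71   97.  ]
side bay_1 0.7 [233. 215.] [631.66  54.26  26.  ]
side toggle_pivot 0.84 [286. 164.] [ 560.73 -279.49   50.  ]
```

```bash
python3 - <<'E'
import cv2
a=cv2.imread("pics/top0.png")[110:290,130:400];cv2.imwrite("pics/top0c.png",cv2.resize(a,None,fx=2.96,fy=2.96,interpolation=cv2.INTER_CUBIC))
b=cv2.imread("pics/side0.png")[80:330,120:420];cv2.imwrite("pics/side0c.png",cv2.resize(b,None,fx=2.4,fy=2.4,interpolation=cv2.INTER_CUBIC))
E
```

```text
(no output)
```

View pics/top0c.png

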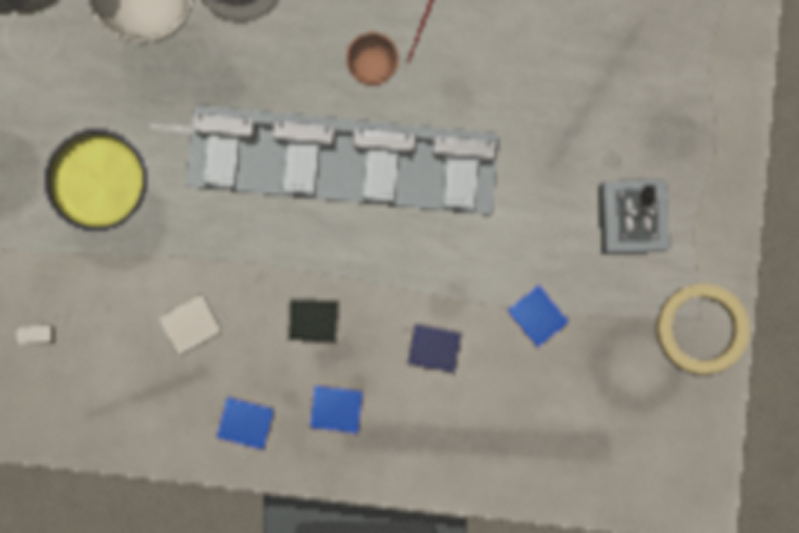

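View pics/side0c.png

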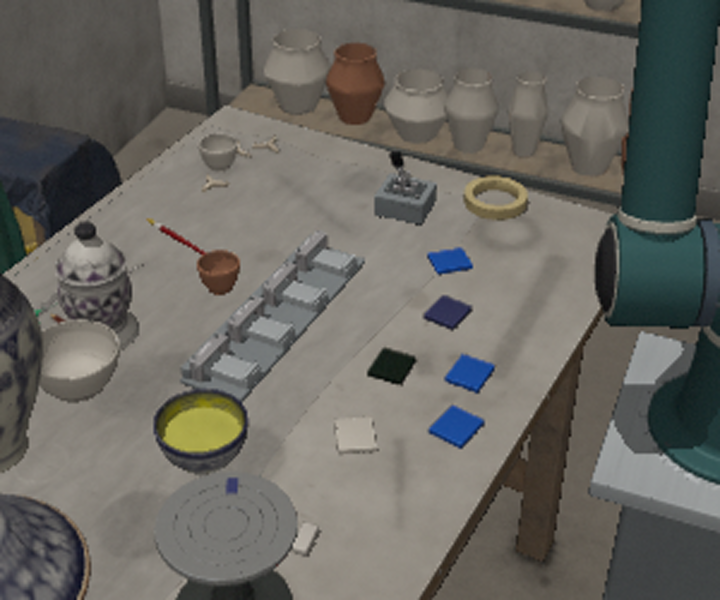

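Top view: the plate's four bays are upper centre, and the power box is on the right with the toggle leaning away (on). There are white, black and navy tiles, three bright blue tiles, tape, and an eraser at far left. I'll check the full picture for more tiles.

```bash
python3 - <<'E'
import cv2
a=cv2.imread("pics/top0.png");b=cv2.imread("pics/side0.png")
for n,(x,y) in dict(white=(190,325),black=(313,321),navy=(435,348),blueR=(538,316),blueL1=(245,423),blueL2=(337,410)).items():
    u,v=int(130+x/2.96),int(110+y/2.96);print(n,u,v,a[v-2:v+3,u-2:u+3].mean((0,1)).round())
cv2.imwrite("pics/full.png",cv2.resize(a,(800,600)))
E
```

```text
white 194 219 [170. 184. 191.]
black 235 218 [49. 56. 52.]
navy 276 227 [96. 71. 72.]
blueR 311 216 [169. 102.  66.]
blueL1 212 252 [165.  96.  60.]
blueL2 243 248 [163.  94.  58.]
```

View pics/full.png

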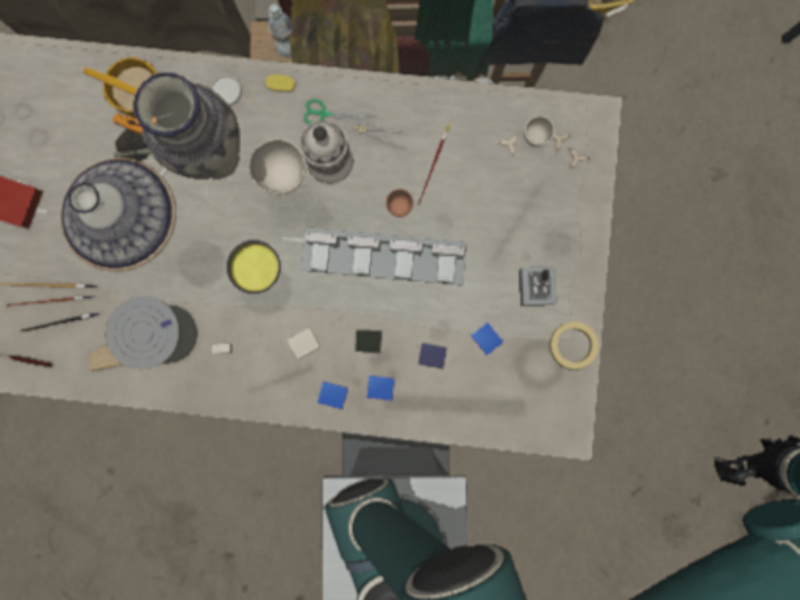

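Full view: the white, black and navy tiles are distinct. The three bright blue ones share one colour, so I take them to be the blue look-alikes and will check from close by. Next I'll move above the power box.

Emit:
arm_command --pt "0.5 0.9 0.5 0 0 -0.8 -1" --pt "0.8 0.9 0.5 0 0 -0.8 -1" --pt "0.9 0.9 0.4 0 0 -0.8 -1" --pt "0.9 0.9 0.3 0 0 -0.8 -1" --pt "0.9 0.9 0.3 0 0 -0.8 -1" --pt "0.9 0.9 0 0 0 -0.2 -1" --pt "0.9 0.9 0 0 0 0 -1" --pt "0.9 0.9 0 0 0 0 -1" --pt "0.9 0.9 0 0 0 0 -1" --pt "0.9 0.9 0 0 0 0 -1"

```text
clock: 1.5
tool_pos: [498.7, -358.6, 261.8]
eef_rot: [1.0, 0.001, 0.0, 0.0]
contact_force: [0.2, -0.4, -0.6]
gripper_width: 85.2
gripper_force: 0.0
```

```bash
python3 - <<'E'
from h import *
np.set_printoptions(suppress=True,precision=2)
s=st();m=camera_model("wrist");T=np.array(m["world_from_camera"]);print(np.array(m["K"]));
W=np.eye(4);W[:3,:3]=R.from_quat(s["eef_rot"]).as_matrix();W[:3,3]=s["tool_pos"];print(np.linalg.inv(W)@T)
im=snap("wrist","w1")
for t in ["toggle_knob","toggle_pivot","tile_1_centre"]:
    for r in recognise("wrist",t): print(t,round(r["conf"],2),np.round(r["position"],1),atz("wrist",r["position"],{"toggle_knob":97,"toggle_pivot":50,"tile_1_centre":8}[t]))
E
```

```text
1.5 [ 498.7 -358.6  261.8] [1. 0. 0. 0.] [-0.66  0.12  1.67 -0.    1.36  0.91] [ 0.2 -0.4 -0.6] 85.2 0.0
[[312.32   0.   256.25]
 [  0.   312.32 196.24]
 [  0.     0.     1.  ]]
[[   0.     -0.96   -0.29   76.01]
 [   1.      0.     -0.      1.2 ]
 [   0.     -0.29    0.96 -172.61]
 [   0.      0.      0.      1.  ]]
toggle_knob 0.63 [222.8  89.9] [ 587.37 -322.5    97.  ]
toggle_pivot 0.62 [224.2  89. ] [ 588.05 -321.43   50.  ]
toggle_pivot 0.58 [228.9  99.8] [ 576.07 -326.67   50.  ]
toggle_pivot 0.4 [223.2  89.6] [ 587.38 -320.25   50.  ]
```

View pics/w1.png

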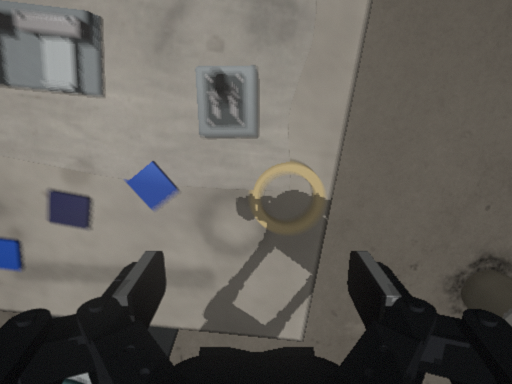

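Wrist view: box at (228,100), knob at (223,88) leaning to +x, tape at (290,200). Moving closer, over the box.

Emit:
arm_command --pt "0.5 0.3 -0.3 0 0 0 -1" --pt "0.5 0.3 -0.3 0 0 0 -1" --pt "0.5 0.3 -0.3 0 0 0 -1" --pt "0.5 0.3 -0.3 0 0 0 -1" --pt "0.5 0 -0.3 0 0 0 -1" --pt "0 0 -0.3 0 0 0 -1" --pt "0 0 -0.3 0 0 0 -1" --pt "0 0 0 0 0 0 -1" --pt "0 0 0 0 0 0 -1" --pt "0 0 0 0 0 0 -1"

```text
clock: 2.7
tool_pos: [572.6, -324.4, 199.2]
eef_rot: [1.0, 0.0, 0.0, 0.0]
contact_force: [0.4, 0.2, 0.4]
gripper_width: 86.1
gripper_force: 0.0
```

```bash
python3 - <<'E'
from h import *
np.set_printoptions(suppress=True,precision=2)
s=st();im=snap("wrist","w2")
for t in ["toggle_knob","toggle_pivot"]:
    for r in masks_of("wrist",t):
        m=r["region"].astype(np.uint8);c=max(cv2.findContours(m,0,1)[0],key=cv2.contourArea);rc=cv2.minAreaRect(c)
        print(t,round(r["conf"],2),np.round(r["position"],1),m.sum(),rc)
        if t=="toggle_pivot":print([atz("wrist",p,45) for p in cv2.boxPoints(rc)])
        else: print(atz("wrist",rc[0],97))
cv2.imwrite("pics/w2c.png",cv2.resize(im[90:290,130:380,::-1],None,fx=3,fy=3,interpolation=cv2.INTER_CUBIC))
E
```

```text
2.7 [ 572.6 -324.4  199.2] [1. 0. 0. 0.] [-0.55  0.23  1.65 -0.    1.26  1.02] [0.4 0.2 0.4] 86.1 0.0
toggle_knob 0.74 [258.8 173. ] 372 ((257.9220275878906, 172.44598388671875), (26.05716323852539, 23.970060348510742), 34.695152282714844)
[ 587.26 -327.07   97.  ]
toggle_pivot 0.73 [255.6 171.1] 5539 ((256.5, 172.0), (80.0, 71.0), 90.0)
[array([ 618.21, -289.14,   45.  ]), array([ 618.32, -362.29,   45.  ]), array([ 530.83, -365.34,   45.  ]), array([ 530.71, -286.41,   45.  ])]
```

View pics/w2c.png

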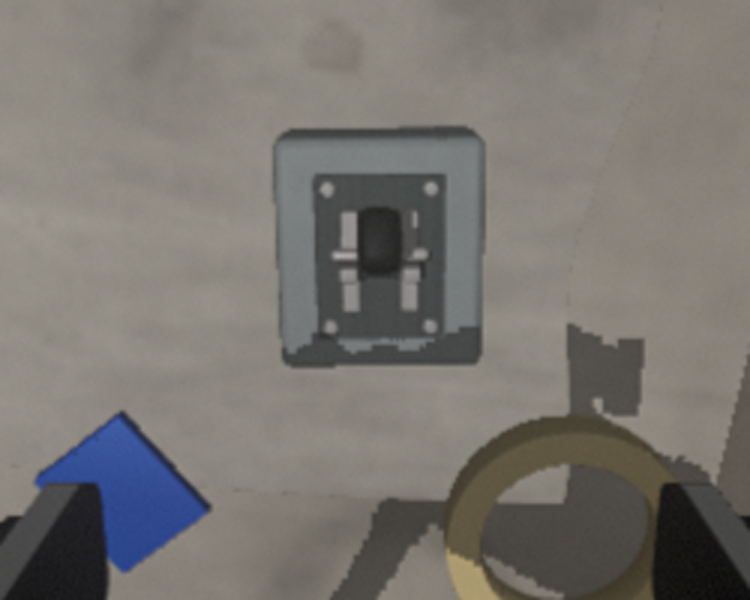

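Close view: box square to the world, screws centred at about crop (380,257), knob top at crop (380,240).

```bash
python3 - <<'E'
from h import *
np.set_printoptions(suppress=True,precision=1)
f=lambda x,y,z:atz("wrist",(130+x/3,90+y/3),z)
for c in [(327,189),(431,188),(331,327),(431,326),(380,257.5)]: print(c,f(*c,46))
for c in [(283,140),(476,140)]: print(f(*c,45))
for z in (97,109): print(f(380,240,z))
for z in (97,109): print(f(380,208,z),f(380,275,z))
for p in [(344,257),(420,257)]:print(f(*p,64))
E
```

```text
(327, 189) [ 596.7 -307.4   46. ]
(431, 188) [ 597.1 -343.7   46. ]
(331, 327) [ 546.2 -308.2   46. ]
(431, 326) [ 546.6 -344.6   46. ]
(380, 257.5) [ 572.2 -326.    46. ]
[ 613.5 -292.4   45. ]
[ 613.6 -359.    45. ]
[ 589.5 -325.9   97. ]
[ 592.1 -325.8  109. ]
[ 599.2 -325.8   97. ] [ 578.7 -325.9   97. ]
[ 601.3 -325.8  109. ] [ 581.8 -325.9  109. ]
[ 576.6 -313.8   64. ]
[ 576.6 -339.4   64. ]
```

Emit:
arm_command --pt "0.26 -0.02 -0.52 0 1 0 0" --pt "0.26 -0.02 -0.52 0 1 0 0" --pt "0.26 -0.02 -0.52 0 1 0 0" --pt "0.26 0 -0.5 0 1 0 0" --pt "-0.17 0 -0.47 0 0 0 0" --pt "-0.17 0 -0.47 0 0 0 0" --pt "-0.17 0 -0.47 0 0 0 0" --pt "-0.17 0 -0.47 0 0 0 0" --pt "0 0 0 0 0 0 0" --pt "0 0 0 0 0 0 0" --grip_force 60

```text
clock: 3.85
tool_pos: [582.9, -326.0, 81.2]
eef_rot: [0.985, 0.0, -0.173, -0.0]
contact_force: [1.0, -0.1, 0.5]
gripper_width: 43.1
gripper_force: 0.0
```

```bash
python3 - <<'E'
from h import *
s=st();im=snap("wrist","w3")
cv2.imwrite("pics/w3c.png",im[:,:,::-1])
E
```

```text
3.85 [ 582.9 -326.    81.2] [ 9.849e-01  2.000e-04 -1.732e-01 -0.000e+00] [-0.46  0.56  1.46 -0.15  1.43  1.15] [ 1.  -0.1  0.5] 43.1 0.0
```

View pics/w3c.png

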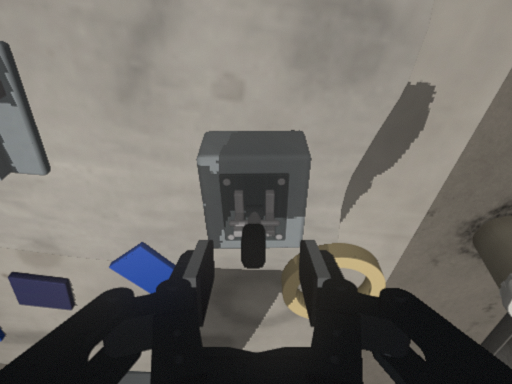

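Knob stands centred between the fingers. Closing and pulling out.

Emit:
arm_command --pt "0 0 0 0 0 0 1" --pt "0 0 0 0 0 0 1" --pt "0 0 0 0 0 0 1" --pt "0 0 0 0 0 0 1" --pt "0 0 0 0 0 0 1" --pt "0.033 0 0.09 0 0 0 1" --pt "0.033 0 0.09 0 0 0 1" --pt "0.033 0 0.09 0 0 0 1" --pt "0 0 0 0 0 0 1" --pt "0 0 0 0 0 0 1" --grip_force 60

```text
clock: 4.9
tool_pos: [586.6, -325.7, 88.5]
eef_rot: [0.985, 0.001, -0.174, -0.0]
contact_force: [-0.4, 1.0, 0.8]
gripper_width: 0.3
gripper_force: 0.0
```

Emit:
arm_command --pt "-0.116 0 0.037 0 -1 0 1" --pt "-0.119 0 0.026 0 -1 0 1" --pt "-0.121 0 0.016 0 -1 0 1" --pt "-0.122 0 0.005 0 -1 0 1" --pt "-0.122 0 -0.005 0 -1 0 1" --pt "-0.121 0 -0.016 0 -1 0 1" --pt "-0.119 0 -0.026 0 -1 0 1" --pt "-0.116 0 -0.037 0 -1 0 1" --pt "0 0 0 0 0 0 1" --pt "0 0 0 0 0 0 1"

```text
clock: 5.9
tool_pos: [557.1, -325.8, 88.4]
eef_rot: [0.985, -0.0, 0.173, 0.0]
contact_force: [0.2, 0.8, 1.0]
gripper_width: 0.1
gripper_force: 0.0
```

The fingers shut on nothing. I'll look at where the knob really is relative to the fingers.

```bash
python3 - <<'E'
from h import *
np.set_printoptions(suppress=True,precision=1)
s=st();im=snap("wrist","w4")
tz=R.from_quat(s["eef_rot"]).as_matrix()[:,2];p=np.array(s["tool_pos"])
print("tcp",proj("wrist",p),"grasp",proj("wrist",p-19*tz))
pv=np.array([572,-326,50])
for a in (20,-20):
    b=np.array([np.sin(np.radians(a)),0,np.cos(np.radians(a))])
    for r in (37,50,63): print(a,r,proj("wrist",pv+r*b),proj("side",pv+r*b))
t=snap("side","s4")
A=im[:,:,::-1];B=cv2.resize(t[120:200,240:340,::-1],None,fx=4,fy=4,interpolation=cv2.INTER_CUBIC)
C=np.zeros((390,800,3),np.uint8);C[:384,:400]=A[:,56:456];C[:320,400:]=B
cv2.imwrite("pics/c4.png",C)
E
```

```text
5.9 [ 557.1 -325.8   88.4] [ 1.  -0.   0.2  0. ] [-0.7  0.1  2.   0.3  0.7  0.7] [0.2 0.8 1. ] 0.1 0.0
tcp [253.6 235.7] grasp [253.4 250.2]
20 37 [254.1 190.4] [284.6 148.8]
20 50 [254.  181.2] [283.6 145.8]
20 63 [253.9 170.7] [282.6 142.9]
-20 37 [254.  231.6] [290.7 150. ]
-20 50 [253.9 240.7] [291.9 147.6]
-20 63 [253.7 251.2] [293.1 145.1]
```

View pics/c4.png

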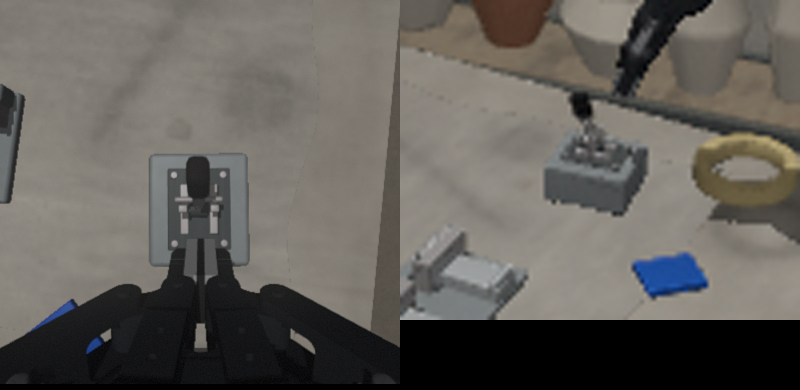

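Side and wrist views show the bat still at on, where predicted. The pull began before the fingers had shut. I'll retry a little deeper and wait for the grip.

Emit:
arm_command --pt "0 0 0.91 0 0 0 0" --pt "0.162 0 0 0 1 0 0" --pt "0.162 0 0 0 1 0 0" --pt "0.162 0 0 0 1 0 0" --pt "0.162 0 0 0 1 0 0" --pt "0.162 0 0 0 1 0 0" --pt "0.162 0 0 0 1 0 0" --pt "0.162 0 0 0 1 0 0" --pt "0.162 0 0 0 1 0 0" --pt "0 0 0 0 0 0 0"

```text
clock: 7.0
tool_pos: [600.2, -324.5, 112.8]
eef_rot: [0.985, 0.002, -0.175, 0.0]
contact_force: [0.1, 0.4, -0.7]
gripper_width: 42.7
gripper_force: 0.0
```

Emit:
arm_command --pt "-0.152 0 -0.418 0 0 0 0" --pt "-0.152 0 -0.418 0 0 0 0" --pt "-0.152 0 -0.418 0 0 0 0" --pt "0 0 0 0 0 0 1" --pt "0 0 0 0 0 0 1" --pt "0 0 0 0 0 0 1" --pt "0 0 0 0 0 0 1" --pt "0 0 0 0 0 0 1" --pt "0 0 0 0 0 0 1" --pt "0 0 0 0 0 0 1"

```text
clock: 8.0
tool_pos: [582.3, -324.9, 78.1]
eef_rot: [0.985, 0.001, -0.175, -0.001]
contact_force: [-4.2, 3.8, -1.4]
gripper_width: 10.3
gripper_force: 58.6
```

Emit:
arm_command --pt "0 0 0 0 0 0 1" --pt "0.034 0 0.094 0 0 0 1" --pt "0.034 0 0.094 0 0 0 1" --pt "0.034 0 0.094 0 0 0 1" --pt "0 0 0 0 0 0 1" --pt "0 0 0 0 0 0 1" --pt "0 0 0 0 0 0 1" --pt "0 0 0 0 0 0 1" --pt "0 0 0 0 0 0 1" --pt "0 0 0 0 0 0 1"

```text
clock: 9.0
tool_pos: [584.8, -324.9, 85.3]
eef_rot: [0.985, 0.001, -0.175, -0.001]
contact_force: [-4.5, 3.1, -5.5]
gripper_width: 10.0
gripper_force: 58.6
```

Spring force shows on the wrist and the grip holds. Swinging across.

Emit:
arm_command --pt "0.01 0 0.03 0 0 0 1" --pt "-0.108 0 0.034 0 -1 0 1" --pt "-0.111 0 0.024 0 -1 0 1" --pt "-0.113 0 0.015 0 -1 0 1" --pt "-0.113 0 0.005 0 -1 0 1" --pt "-0.113 0 -0.005 0 -1 0 1" --pt "-0.113 0 -0.015 0 -1 0 1" --pt "-0.111 0 -0.024 0 -1 0 1" --pt "-0.108 0 -0.034 0 -1 0 1" --pt "0 0 0 0 0 0 1"

```text
clock: 10.0
tool_pos: [558.1, -325.6, 86.7]
eef_rot: [0.985, -0.001, 0.174, 0.0]
contact_force: [3.7, 2.2, -4.8]
gripper_width: 10.8
gripper_force: 42.7
```

```bash
python3 - <<'E'
from h import *
s=st();t=snap("side","s5")
tp=np.array(s["tool_pos"]);print(tp-[572,-326,50])
cv2.imwrite("pics/s5c.png",cv2.resize(t[120:200,240:340,::-1],None,fx=4,fy=4,interpolation=cv2.INTER_CUBIC))
E
```

```text
10.0 [ 558.1 -325.6   86.7] [ 9.847e-01 -1.000e-03  1.744e-01  3.000e-04] [-0.7   0.13  2.03  0.33  0.73  0.65] [ 3.7  2.2 -4.8] 10.8 42.68260074430145
[-13.94364226   0.44070056  36.70749905]
```

View pics/s5c.png

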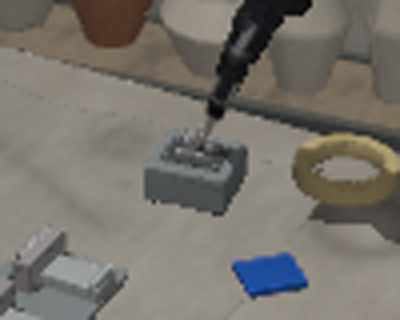

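The bat now leans to the robot's side. Pushing home, releasing and retreating.

Emit:
arm_command --pt "0.035 0 -0.095 0 0 0 1" --pt "0.035 0 -0.095 0 0 0 1" --pt "0.035 0 -0.11 0 0 0 1" --pt "0 0 0 0 0 0 1" --pt "0 0 0 0 0 0 0" --pt "0 0 0 0 0 0 0" --pt "0 0 0 0 0 0 0" --pt "0 0 0 0 0 0 0" --pt "-0.15 0 0.4 0 0 0 0" --pt "-0.15 0 0.4 0 0 0 0"

```text
clock: 11.05
tool_pos: [553.4, -325.6, 103.0]
eef_rot: [0.985, 0.001, 0.173, -0.0]
contact_force: [0.2, 0.2, -0.2]
gripper_width: 42.9
gripper_force: 0.0
```

Emit:
arm_command --pt "-0.15 0 0.4 0 0 0 0" --pt "-0.15 0 0.4 0 0 0 0" --pt "0 0 0.5 0 1 0 0" --pt "0 0 0.5 0 1 0 -1" --pt "0 0 0.5 0 1 0 -1" --pt "0 0 0.5 0 1 0 -1" --pt "0 0 0 0 0 0 -1" --pt "0 0 0 0 0 0 -1" --pt "0 0 0 0 0 0 -1" --pt "0 0 0 0 0 0 -1"

```text
clock: 12.05
tool_pos: [543.1, -325.3, 185.2]
eef_rot: [1.0, 0.0, -0.001, -0.001]
contact_force: [-0.5, -1.0, 0.4]
gripper_width: 85.4
gripper_force: 0.0
```

```bash
python3 - <<'E'
from h import *
np.set_printoptions(suppress=True,precision=1)
s=st();im=snap("wrist","w6")
pv=np.array([572,-326,50])
for a in (20,-20):
    b=np.array([np.sin(np.radians(a)),0,np.cos(np.radians(a))])
    print(a,[proj("wrist",pv+r*b) for r in (37,50,63)])
for r in recognise("wrist","toggle_knob"): print(r["conf"],r["position"])
for c in ("wrist","top"):
  if c=="top": snap("top","t6")
  for r in recognise(c,"tile_1_centre"): print(c,r["conf"],r["position"],atz(c,r["position"],8))
cv2.imwrite("pics/w6c.png",im[:,:,::-1])
E
```

```text
12.05 [ 543.1 -325.3  185.2] [ 1.  0. -0. -0.] [-0.6  0.2  1.7  0.   1.2  1. ] [-0.5 -1.   0.4] 85.4 0.0
20 [array([255.8, 142.3]), array([255.8, 138.8]), array([255.8, 134.9])]
-20 [array([255.8, 170.9]), array([255.8, 179. ]), array([255.7, 187.8])]
0.56 [256.4, 172.7]
top 0.68 [192.5, 222.4] [440. 204.   8.]
top 0.46 [246.2, 161.8] [652.6  13.3   8. ]
```

View pics/w6c.png

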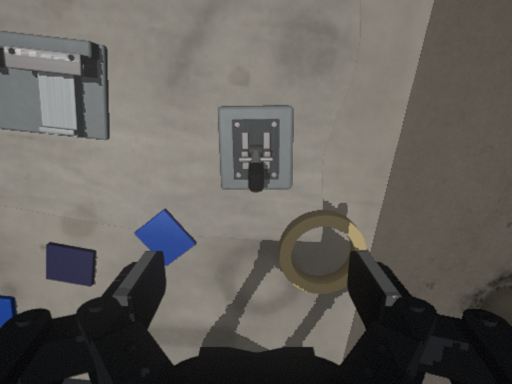

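Bat is down at off (knob at (256,175)). Now to the plate.

Emit:
arm_command --pt "0 0.98 0.2 0 0 0 -1" --pt "0 0.98 0.2 0 0 0 -1" --pt "0 0.98 0.2 0 0 0 -1" --pt "0 0.98 0.2 0 0 0 -1" --pt "0 0.98 0.2 0 0 0 -1" --pt "0 0.98 0.2 0 0 0 -1" --pt "0 0.98 0.2 0 0 0 -1" --pt "0 0.98 0.2 0 0 0 -1" --pt "0 0.98 0 0 0 0 -1" --pt "0 0.98 0 0 0 0 -1"

```text
clock: 13.3
tool_pos: [544.8, -30.5, 234.9]
eef_rot: [1.0, 0.001, 0.001, -0.0]
contact_force: [0.7, -0.4, 0.5]
gripper_width: 85.3
gripper_force: 0.0
```

Emit:
arm_command --pt "0.5 0.56 0 0 0 0 -1" --pt "0.5 0.56 0 0 0 0 -1" --pt "0.5 0.56 0 0 0 0 -1" --pt "0 0 0 0 0 0 -1" --pt "0 0 0 0 0 0 -1" --pt "0 0 0 0 0 0 -1" --pt "0 0 0 0 0 0 -1" --pt "0 0 0 0 0 0 -1" --pt "0 0 0 0 0 0 -1" --pt "0 0 0 0 0 0 -1"

```text
clock: 14.3
tool_pos: [589.7, 18.5, 234.5]
eef_rot: [1.0, 0.0, 0.0, -0.0]
contact_force: [0.9, -0.6, -0.3]
gripper_width: 85.6
gripper_force: 0.0
```

```bash
python3 - <<'E'
from h import *
np.set_printoptions(suppress=True,precision=1)
s=st();im=snap("wrist","w7")
for r in recognise("wrist","bay_1"): print(r["conf"],r["position"])
cv2.imwrite("pics/w7c.png",cv2.resize(im[20:300,56:456,::-1],None,fx=2,fy=2,interpolation=cv2.INTER_CUBIC))
E
```

```text
14.3 [589.7  18.5 234.5] [ 1.  0.  0. -0.] [-0.   0.1  1.8  0.   1.3  1.6] [ 0.9 -0.6 -0.3] 85.6 0.0
0.56 [252.7, 113.6]
```

View pics/w7c.png

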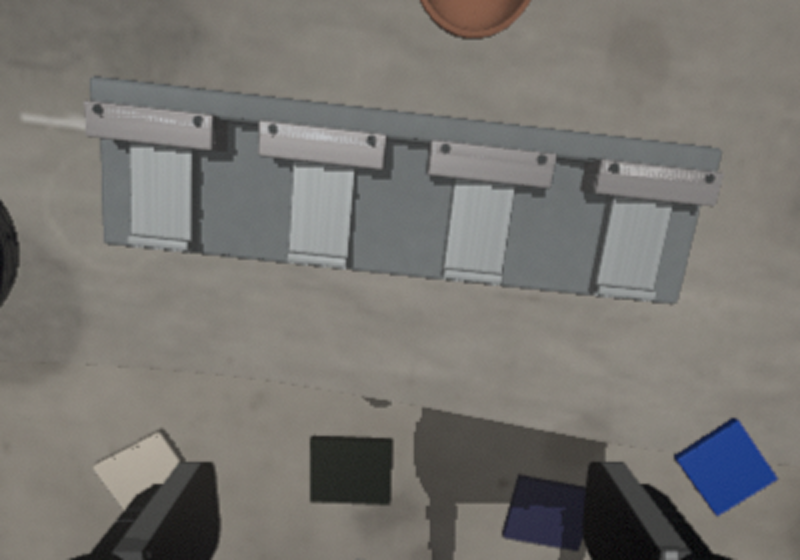

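Plate view: four empty bays, ridges along crop row ~248 at left to ~297 at right. White, black, navy and blue tiles lie in front. I'll fit the plate pose.

```bash
cat >> h.py <<'E'
def bayfit(f,ridge,lip,slab):
    from scipy.optimize import least_squares
    def res(p):
        c,s_=np.cos(p[2]),np.sin(p[2]);out=[]
        inv=lambda w,k:np.array([c*(w[0]-p[0])+s_*(w[1]-p[1]),-s_*(w[0]-p[0])+c*(w[1]-p[1])+95*k])
        for k,(a,b) in enumerate(ridge):
            for q,y in((a,18),(b,-18)):
                w=inv(f(*q,32),k);out+=[w[0]+38,w[1]-y]
        for k,(a,b) in enumerate(lip):
            A=inv(f(*a,44),k);B=inv(f(*b,44),k);out+=[A[0]-21,B[0]-21,(A[1]+B[1])/2]
        for q,y in zip(slab,(42.5,-327.5)):
            w=inv(f(*q,12),0);out+=[w[0]+43,w[1]-y]
        return np.array(out)
    r=least_squares(res,[665,160,-.08],loss="soft_l1");return r.x,res(r.x)
E
python3 - <<'E'
from h import *
np.set_printoptions(suppress=True,precision=1)
f=lambda x,y,z:atz("wrist",(56+x/2-.25,20+y/2-.25),z)
ridge=[((129,246),(187,250)),((289,262),(346,267)),((445,277),(501,283)),((599,293),(655,300))]
lip=[((86,135),(212,150)),((260,153),(384,170)),((431,175),(552,187)),((594,192),(718,206))]
p,r=bayfit(f,ridge,lip,[(102,243),(677,303)])
print(p[:2],p[2]);print(r)
for k in range(4):print(k+1,p[:2]+95*k*np.array([np.sin(p[2]),-np.cos(p[2])]))
im=cv2.imread("pics/w7.png");hsv=cv2.cvtColor(im,cv2.COLOR_BGR2HSV)
# black tile
poly=lambda pts:[f(*q,8) for q in pts]
print("black",poly([(310,436),(392,438),(390,503),(310,501)]))
print("navy",poly([(519,476),(503,540)]),"white",poly([(93,466),(160,430)]),"blue",poly([(674,460),(737,419),(776,476),(717,515)]))
E
```

```text
[654.8 158.7] -0.10376766050943603
[-1.2 -0.8  0.1  0.8 -0.7 -1.3 -0.1  0.4  0.2 -0.7  0.1  1.1  0.3 -0.3
 -0.3  0.8  0.5 -0.1 -0.1  1.1 -0.7 -0.6 -0.6  0.2 -0.8 -0.  -0.2  0.3
  0.5 -0.1  0.8  2. ]
1 [654.8 158.7]
2 [645.   64.2]
3 [635.1 -30.3]
4 [ 625.3 -124.8]
black [array([483.3,  80.7,   8. ]), array([481.9,  23.6,   8. ]), array([430.7,  25.2,   8. ]), array([432.2,  82.8,   8. ])]
navy [array([452.6, -66.6,   8. ]), array([400.2, -57.8,   8. ])] white [array([459.8, 235.1,   8. ]), array([487.6, 184.7,   8. ])] blue [array([ 465.3, -175.1,    8. ]), array([ 496.6, -214.6,    8. ]), array([ 453. , -249.2,    8. ]), array([ 421.4, -212. ,    8. ])]
```

Plate fit is sub-mm (yaw −0.104 rad). Black tile is at (457,53) with its long side along y. Moving over it turned about 89°.

Emit:
arm_command --pt "-0.5 0.12 -0.4 0 0 1 -1" --pt "-0.5 0.12 -0.4 0 0 1 -1" --pt "-0.5 0.12 -0.4 0 0 1 -1" --pt "-0.5 0.12 -0.4 0 0 1 -1" --pt "-0.5 0.12 -0.4 0 0 1 -1" --pt "-0.5 0.12 -0.4 0 0 1 -1" --pt "-0.5 0.12 -0.4 0 0 1 -1" --pt "-0.5 0.12 -0.4 0 0 1 -1" --pt "-0.43 0.12 -0.3 0 0 1 -1" --pt "0 0.07 -0.3 0 0 1 -1"

```text
clock: 15.4
tool_pos: [455.1, 53.5, 119.7]
eef_rot: [0.905, 0.425, -0.001, -0.0]
contact_force: [0.3, -0.4, -0.4]
gripper_width: 84.9
gripper_force: 0.0
```

Emit:
arm_command --pt "0 0 0 0 0 1 -0.55" --pt "0 0 0 0 0 1 -0.55" --pt "0 0 0 0 0 1 -0.55" --pt "0 0 0 0 0 1 -0.55" --pt "0 0 0 0 0 1 -0.55" --pt "0 0 0 0 0 1 -0.55" --pt "0 0 0 0 0 1 -0.55" --pt "0 0 0 0 0 0.7 -0.55" --pt "0 0 0 0 0 0 -0.55" --pt "0 0 0 0 0 0 -0.55"

```text
clock: 16.4
tool_pos: [457.0, 53.3, 120.5]
eef_rot: [0.716, 0.698, 0.0, 0.0]
contact_force: [0.0, 0.0, -0.2]
gripper_width: 66.2
gripper_force: 0.0
```

```bash
cat >> h.py <<'E'
def tile(name,lo,hi):
    """rectangle of the tile of given BGR range nearest the TCP, top face z=8"""
    s=st();im=snap("wrist",name)[:,:,::-1]
    m=cv2.inRange(im,np.array(lo),np.array(hi));m[330:]=0
    m=cv2.morphologyEx(m,cv2.MORPH_OPEN,np.ones((3,3)))
    for c in sorted(cv2.findContours(m,0,1)[0],key=cv2.contourArea)[::-1][:3]:
        P=np.array([atz("wrist",q[0],8)[:2] for q in c],np.float32)
        r=cv2.minAreaRect(P);b=cv2.boxPoints(r);e=b[1]-b[0],b[2]-b[1]
        l=max(e,key=np.linalg.norm);print(cv2.contourArea(c),np.round(cv2.boundingRect(c)),"ctr",np.round(r[0],1),"size",np.round(r[1],1),"long dir deg",round(float(np.degrees(np.arctan2(l[1],l[0])))%180,1))
    return im
E
python3 - <<'E'
from h import *
im=tile("w8",(0,0,0),(75,75,70))
cv2.imwrite("pics/w8c.png",im)
E
```

```text
16.4 [457.   53.3 120.5] [7.164e-01 6.977e-01 1.000e-04 1.000e-04] [ 0.06 -0.08  2.13  0.    1.09  0.09] [ 0.   0.  -0.2] 66.2 0.0
7935.0 [324 159 188 171] ctr [612.  -27.2] size [173.2 188.3] long dir deg 91.8
6449.0 [  0 111  45 219] ctr [225.8   6.4] size [243.   43.7] long dir deg 75.1
6346.0 [ 30 244 160  86] ctr [311.4 -87.3] size [204.9  87. ] long dir deg 26.5
```

View pics/w8c.png

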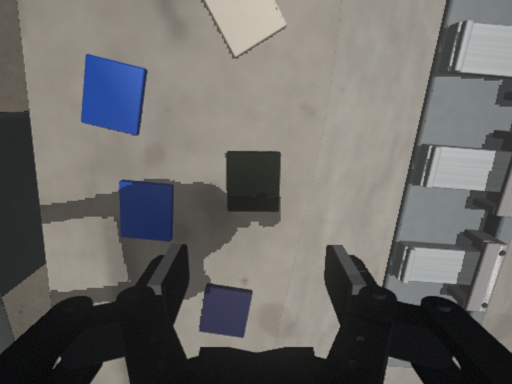

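Black tile spans (226..280, 151..212) in this view. Refining its pose.

```bash
python3 - <<'E'
from h import *
np.set_printoptions(suppress=True,precision=1)
im=cv2.imread("pics/w8.png");m=(im.max(2)<72).astype(np.uint8);m[:, :205]=0;m[:,300:]=0;m[:140]=0;m[225:]=0
m=cv2.morphologyEx(m,cv2.MORPH_OPEN,np.ones((5,5)))
c=max(cv2.findContours(m,0,1)[0],key=cv2.contourArea);print(cv2.boundingRect(c))
P=np.array([atz("wrist",q[0],8)[:2] for q in c],np.float32);r=cv2.minAreaRect(P);print(r);print(cv2.boxPoints(r))
E
```

```text
(226, 151, 54, 61)
((454.8314208984375, 53.86537170410156), (58.158267974853516, 51.13165283203125), 88.5501937866211)
[[428.5  25.4]
 [479.7  24.1]
 [481.1  82.3]
 [430.   83.6]]
```

Emit:
arm_command --pt "-0.05 0 -0.85 0 0 0 -0.55" --pt "0 0 -0.85 0 0 0 -0.55" --pt "0 0 -0.85 0 0 0 -0.55" --pt "0 0 -0.85 0 0 0 -0.55" --pt "0 0 -0.4 0 0 0 -0.55" --pt "0 0 -0.28 0 0 0 -0.55" --pt "0 0 0 0 0 0 -0.55" --pt "0 0 0 0 0 0 1" --pt "0 0 0 0 0 0 1" --pt "0 0 0 0 0 0 1" --grip_force 50

```text
clock: 17.45
tool_pos: [456.5, 53.3, -0.9]
eef_rot: [0.716, 0.698, 0.001, 0.001]
contact_force: [0.5, 0.0, -0.0]
gripper_width: 23.1
gripper_force: 0.0
```

Emit:
arm_command --pt "0 0 0 0 0 0 1" --pt "0 0 0 0 0 0 1" --pt "0 0 0 0 0 0 1" --pt "0 0 0 0 0 0 1" --pt "0 0 0 0 0 0 1" --pt "0 0 0 0 0 0 1" --pt "0 0 0 0 0 0 1" --pt "0 0 0 0 0 0 1" --pt "0 0 0 0 0 0 1" --pt "0 0 0 0 0 0 1"

```text
clock: 18.45
tool_pos: [455.4, 53.3, -2.0]
eef_rot: [0.716, 0.698, 0.0, -0.0]
contact_force: [-0.3, -0.9, -0.4]
gripper_width: -0.0
gripper_force: 0.0
```

The fingers shut with no tile between them. Lifting to look before trying again.

```bash
python3 - <<'E'
from h import *
s=st();a=snap("wrist","w9");b=snap("side","s9")
print(proj("wrist",s["tool_pos"]),proj("side",s["tool_pos"]),proj("side",[457,53,8]))
C=np.zeros((400,800,3),np.uint8);C[:384,:400]=a[:,56:456,::-1];C[:400,400:]=cv2.resize(b[180:280,220:320,::-1],(400,400),interpolation=cv2.INTER_CUBIC)
cv2.imwrite("pics/c9.png",C)
E
```

```text
18.45 [455.4  53.3  -2. ] [ 0.7159  0.6982  0.     -0.    ] [0.06 0.09 2.23 0.   0.82 0.09] [-0.3 -0.9 -0.4] -0.0 0.0
[253.57518993 229.2927701 ] [281.16072767 233.60129714] [280.81086863 231.17996651]
```

View pics/c9.png

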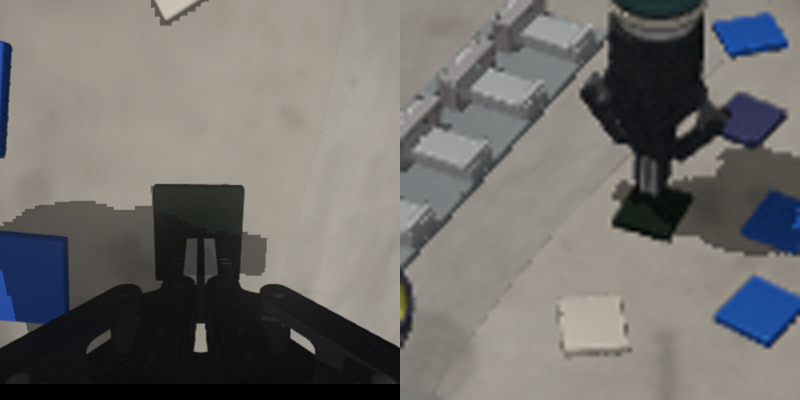

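Wrist and side views show the shut fingertips hovering above the black tile. The real tips sit about 12 mm behind the reported TCP. I'll work out the offset.

```bash
python3 - <<'E'
from h import *
np.set_printoptions(suppress=True,precision=1)
s=st();p=np.array(s["tool_pos"]);M=R.from_quat(s["eef_rot"]).as_matrix()
for d in (0,5,10,12,15,20): print(d,proj("wrist",p+M@[11,0,-d]),proj("wrist",p+M@[-11,0,-d]),proj("side",p+M@[0,0,-d]))
E
```

```text
18.55 [455.4  53.3  -2. ] [0.7 0.7 0.  0. ] [0.1 0.1 2.2 0.  0.8 0.1] [-0.3 -0.1 -0.6] -0.2 0.0
0 [253.5 212. ] [253.6 246.1] [281.2 233.6]
5 [253.4 215. ] [253.5 249.9] [281.2 232.5]
10 [253.4 218.1] [253.4 253.8] [281.2 231.3]
12 [253.3 219.4] [253.4 255.5] [281.2 230.9]
15 [253.3 221.4] [253.4 258. ] [281.3 230.2]
20 [253.2 224.9] [253.3 262.4] [281.3 229.1]
```

Emit:
arm_command --pt "0 0 0 0 0 0 -0.55" --pt "0 0 0 0 0 0 -0.55" --pt "0 0 0 0 0 0 -0.55" --pt "0 0 0 0 0 0 -0.55" --pt "0 0 0 0 0 0 -0.55" --pt "0 0 0 0 0 0 -0.55" --pt "0 0 -0.1 0 0 0 -0.55" --pt "0 0 -0.1 0 0 0 -0.55" --pt "0 0 -0.07 0 0 0 -0.55" --pt "0 0 0 0 0 0 -0.55"

```text
clock: 19.55
tool_pos: [454.8, 53.2, -10.7]
eef_rot: [0.716, 0.698, -0.0, -0.0]
contact_force: [0.0, -0.6, 0.5]
gripper_width: 66.4
gripper_force: 0.0
```

Emit:
arm_command --pt "0 0 -0.05 0 0 0 -0.55" --pt "0 0 -0.05 0 0 0 -0.55" --pt "0 0 -0.05 0 0 0 -0.55" --pt "0 0 0 0 0 0 -0.55" --pt "0 0 0 0 0 0 -0.55" --pt "0 0 0 0 0 0 -0.55" --pt "0 0 0 0 0 0 -0.55" --pt "0 0 0 0 0 0 -0.55" --pt "0 0 0 0 0 0 -0.55" --pt "0 0 0 0 0 0 -0.55"

```text
clock: 20.55
tool_pos: [455.4, 53.3, -14.5]
eef_rot: [0.716, 0.698, 0.0, 0.0]
contact_force: [-0.1, 0.4, -0.9]
gripper_width: 66.0
gripper_force: 0.0
```

Emit:
arm_command --pt "0 0 -0.05 0 0 0 -0.55" --pt "0 0 -0.05 0 0 0 -0.55" --pt "0 0 0 0 0 0 -0.55" --pt "0 0 0 0 0 0 -0.55" --pt "0 0 0 0 0 0 -0.55" --pt "0 0 0 0 0 0 -0.55" --pt "0 0 0 0 0 0 -0.55" --pt "0 0 0 0 0 0 -0.55" --pt "0 0 0 0 0 0 -0.55" --pt "0 0 0 0 0 0 -0.55"

```text
clock: 21.55
tool_pos: [455.4, 53.2, -17.6]
eef_rot: [0.716, 0.698, 0.0, 0.0]
contact_force: [-1.1, -0.2, 0.5]
gripper_width: 66.1
gripper_force: 0.0
```

Emit:
arm_command --pt "0 0 0.1 0 0 0 -0.55" --pt "0 0 0 0 0 0 1" --pt "0 0 0 0 0 0 1" --pt "0 0 0 0 0 0 1" --pt "0 0 0 0 0 0 1" --pt "0 0 0 0 0 0 1" --pt "0 0 0 0 0 0 1" --pt "0 0 0 0 0 0 1" --pt "0 0 0 0 0 0 1" --pt "0 0 0 0 0 0 1"

```text
clock: 22.55
tool_pos: [455.4, 53.3, -14.6]
eef_rot: [0.716, 0.698, -0.0, -0.0]
contact_force: [-0.0, 0.7, -0.2]
gripper_width: 0.3
gripper_force: 0.0
```

Still above the tile, so the offset is larger than I thought. I'll open again and feel for the table.

Emit:
arm_command --pt "0 0 0 0 0 0 -0.5" --pt "0 0 0 0 0 0 -0.5" --pt "0 0 0 0 0 0 -0.5" --pt "0 0 0 0 0 0 -0.5" --pt "0 0 0 0 0 0 -0.5" --pt "0 0 0 0 0 0 -0.5" --pt "0 0 -0.1 0 0 0 -0.5" --pt "0 0 -0.1 0 0 0 -0.5" --pt "0 0 0 0 0 0 -0.5" --pt "0 0 0 0 0 0 -0.5"

```text
clock: 23.55
tool_pos: [455.1, 53.2, -20.9]
eef_rot: [0.716, 0.698, -0.0, -0.0]
contact_force: [-0.3, 0.0, 0.4]
gripper_width: 63.8
gripper_force: 0.0
```

```bash
python3 - <<'E'
from h import *
np.set_printoptions(suppress=True,precision=1)
s=st();im=snap("wrist","w10");b=snap("side","s10")
p=np.array(s["tool_pos"]);M=R.from_quat(s["eef_rot"]).as_matrix()
for d in (0,10,20,30,40): print(d,proj("wrist",p+M@[11,-33,-d]),proj("wrist",p+M@[-11,-33,-d]))
C=np.zeros((400,800,3),np.uint8);C[:384,:400]=im[:,56:456,::-1];C[:400,400:]=cv2.resize(b[180:280,220:320,::-1],(400,400),interpolation=cv2.INTER_CUBIC)
cv2.imwrite("pics/c10.png",C)
E
```

```text
23.55 [455.1  53.2 -20.9] [ 0.7  0.7 -0.  -0. ] [ 0.1  0.1  2.2 -0.   0.8  0.1] [-0.3  0.   0.4] 63.8 0.0
0 [196.9 211.9] [198.8 246. ]
10 [193.6 218. ] [195.8 253.6]
20 [189.9 224.8] [192.4 262.2]
30 [185.8 232.4] [188.6 271.7]
40 [181.2 241. ] [184.3 282.5]
```

View pics/c10.png

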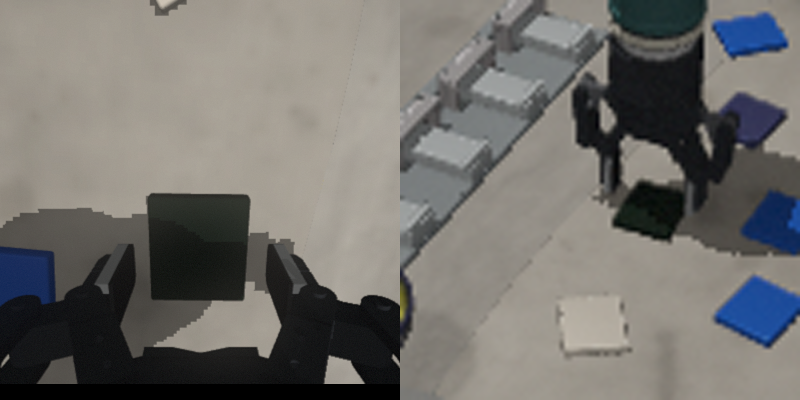

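Tile at crop (148..248, 193..300), fingers straddling it just short of the table. Lowering slowly.

Emit:
arm_command --pt "0 0 -0.05 0 0 0 -0.5" --pt "0 0 -0.05 0 0 0 -0.5" --pt "0 0 -0.05 0 0 0 -0.5" --pt "0 0 0 0 0 0 -0.5" --pt "0 0 0 0 0 0 -0.5" --pt "0 0 0 0 0 0 -0.5" --pt "0 0 0 0 0 0 -0.5" --pt "0 0 0 0 0 0 -0.5" --pt "0 0 0 0 0 0 -0.5" --pt "0 0 0 0 0 0 -0.5"

```text
clock: 24.65
tool_pos: [455.4, 53.2, -25.1]
eef_rot: [0.716, 0.698, 0.0, 0.0]
contact_force: [0.7, 0.1, 0.0]
gripper_width: 64.1
gripper_force: 0.0
```

Emit:
arm_command --pt "0 0 -0.05 0 0 0 -0.5" --pt "0 0 -0.05 0 0 0 -0.5" --pt "0 0 -0.05 0 0 0 -0.5" --pt "0 0 0 0 0 0 -0.5" --pt "0 0 0 0 0 0 -0.5" --pt "0 0 0 0 0 0 -0.5" --pt "0 0 0 0 0 0 -0.5" --pt "0 0 0 0 0 0 -0.5" --pt "0 0 0 0 0 0 -0.5" --pt "0 0 0 0 0 0 -0.5"

```text
clock: 25.65
tool_pos: [455.5, 53.2, -29.5]
eef_rot: [0.716, 0.698, 0.0, 0.0]
contact_force: [-0.8, 0.2, 0.4]
gripper_width: 64.0
gripper_force: 0.0
```

Emit:
arm_command --pt "0 0 -0.05 0 0 0 -0.5" --pt "0 0 -0.05 0 0 0 -0.5" --pt "0 0 -0.03 0 0 0 -0.5" --pt "0 0 0 0 0 0 -0.5" --pt "0 0 0 0 0 0 -0.5" --pt "0 0 0 0 0 0 -0.5" --pt "0 0 0 0 0 0 -0.5" --pt "0 0 0 0 0 0 -0.5" --pt "0 0 0 0 0 0 -0.5" --pt "0 0 0 0 0 0 -0.5"

```text
clock: 26.65
tool_pos: [455.4, 53.3, -33.5]
eef_rot: [0.716, 0.698, 0.0, 0.0]
contact_force: [-0.9, -0.9, 0.2]
gripper_width: 63.9
gripper_force: 0.0
```

```bash
python3 - <<'E'
from h import *
np.set_printoptions(suppress=True,precision=1)
s=st();b=snap("side","s11");im=snap("wrist","w11")
C=np.zeros((400,800,3),np.uint8);C[:384,:400]=im[:,56:456,::-1];C[:400,400:]=cv2.resize(b[205:255,255:305,::-1],(400,400),interpolation=cv2.INTER_CUBIC)
cv2.imwrite("pics/c11.png",C)
E
```

```text
26.65 [455.4  53.3 -33.5] [0.7 0.7 0.  0. ] [0.1 0.1 2.2 0.  0.8 0.1] [-0.9 -0.9  0.2] 63.9 0.0
```

View pics/c11.png

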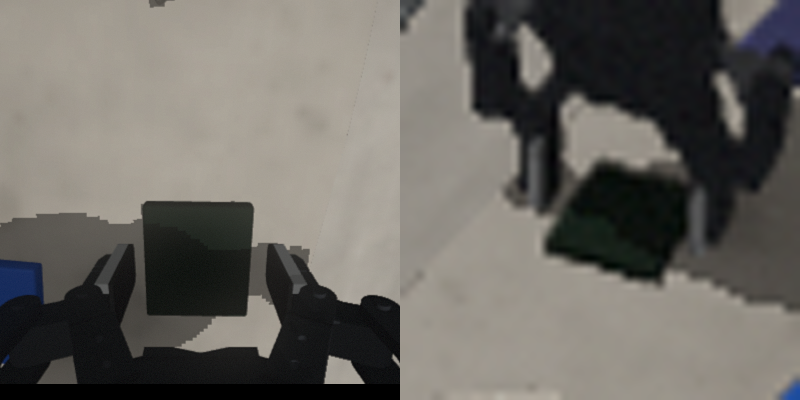

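Fingertips now straddle the tile close to the table. Raising 2 mm and closing.

Emit:
arm_command --pt "0 0 0.07 0 0 0 -0.5" --pt "0 0 0 0 0 0 1" --pt "0 0 0 0 0 0 1" --pt "0 0 0 0 0 0 1" --pt "0 0 0 0 0 0 1" --pt "0 0 0 0 0 0 1" --pt "0 0 0 0 0 0 1" --pt "0 0 0 0 0 0 1" --pt "0 0 0 0 0 0 1" --pt "0 0 0 0 0 0 1" --grip_force 40

```text
clock: 27.75
tool_pos: [456.0, 53.3, -30.8]
eef_rot: [0.716, 0.698, 0.0, 0.0]
contact_force: [-1.8, 0.5, 5.8]
gripper_width: 48.4
gripper_force: 41.8
```

Gripped at 48 mm, with 5.8 N showing the tips just touching the table. So the tile centre lies 35 mm behind the reported TCP. Lifting and turning towards bay 2.

Emit:
arm_command --pt "0 0 0.3 0 0 0 1" --pt "0 0 0.9 0 0 0 1" --pt "0 0 0.9 0 0 0 1" --pt "0 0 0.93 0 0 -1 1" --pt "0 0 0 0 0 -1 1" --pt "0 0 0 0 0 -1 1" --pt "0 0 0 0 0 -1 1" --pt "0 0 0 0 0 -1 1" --pt "0 0 0 0 0 -1 1" --pt "0 0 0 0 0 -1 1" --grip_force 60

```text
clock: 28.75
tool_pos: [455.0, 53.2, 59.5]
eef_rot: [0.894, 0.449, -0.0, -0.0]
contact_force: [0.3, -0.5, -0.2]
gripper_width: 48.0
gripper_force: 62.7
```

Emit:
arm_command --pt "0.5 0.05 0 0 0 -1 1" --pt "0.5 0.05 0 0 0 -1 1" --pt "0.5 0.05 0 0 0 -1 1" --pt "0.5 0.05 0 0 0 -1 1" --pt "0.5 0.05 0 0 0 -1 1" --pt "0.5 0.05 0 0 0 -1 1" --pt "0.5 0.05 0 0 0 -1 1" --pt "0.5 0.05 0 0 0 -1 1" --pt "0.5 0.05 0 0 0 -1 1" --pt "0.5 0.02 0 0 0 -1 1"

```text
clock: 29.75
tool_pos: [605.5, 67.5, 59.4]
eef_rot: [1.0, 0.029, -0.0, -0.0]
contact_force: [-0.4, 0.6, 0.1]
gripper_width: 47.9
gripper_force: 62.7
```

Emit:
arm_command --pt "0.3 0 0 0 0 -1 1" --pt "0 0 0 0 0 -0.9 1" --pt "0 0 0 0 0 0 1" --pt "0 0 0 0 0 0 1" --pt "0 0 0 0 0 0 1" --pt "0 0 0 0 0 0 1" --pt "0 0 0 0 0 0 1" --pt "0 0 0 0 0 0 1" --pt "0 0 0 0 0 0 1" --pt "0 0 0 0 0 0 1"

```text
clock: 30.75
tool_pos: [614.4, 67.4, 59.5]
eef_rot: [0.999, -0.052, 0.0, -0.0]
contact_force: [-0.4, -0.1, -0.3]
gripper_width: 47.7
gripper_force: 62.7
```

```bash
cat >> h.py <<'E'
def held(name,seg,top=31):
    """outline of the held tile in the tool frame; seg(im BGR)->mask; plane of its upper face, 'top' mm nearer than tcp..."""
    s=st();im=snap("wrist",name)[:,:,::-1];m=seg(im).astype(np.uint8);m[:150]=0
    m[:, :170]=0;m[:,340:]=0
    m=cv2.morphologyEx(m,cv2.MORPH_OPEN,np.ones((3,3)))
    c=max(cv2.findContours(m,0,1)[0],key=cv2.contourArea);print("bbox",cv2.boundingRect(c),cv2.contourArea(c))
    M=R.from_quat(s["eef_rot"]).as_matrix();p=np.array(s["tool_pos"])
    out=[]
    for q in c[:,0]:
        o,d=ray("wrist",q);o2=M.T@(o-p);d2=M.T@d;out.append((o2+d2*(-top-o2[2])/d2[2])[:2])
    out=np.array(out);print("tool x max/min",np.percentile(out[:,0],[100,97,85,0]).round(1),"y",out[:,1].min().round(1),out[:,1].max().round(1));return out
E
python3 - <<'E'
from h import *
np.set_printoptions(suppress=True,precision=1)
held("w12",lambda im:im.max(2)<80,39)
E
```

```text
30.75 [614.4  67.4  59.5] [ 1.  -0.1  0.  -0. ] [0.1 0.3 1.9 0.  1.  1.7] [-0.4 -0.1 -0.3] 47.7 62.742708921432495
bbox (170, 198, 170, 186) 27643.5
tool x max/min [ 34.5  34.5  32.4 -71.7] y -46.1 46.4
```

```bash
python3 - <<'E'
from h import *
np.set_printoptions(suppress=True,precision=1)
s=st();p=np.array(s["tool_pos"]);M=R.from_quat(s["eef_rot"]).as_matrix()
for x in (29,31,33): print(x,proj("wrist",p+M@[x,0,-39]),proj("wrist",p+M@[x,0,-31]))
im=cv2.imread("pics/w12.png").max(2)
for c in (210,225,240,255,270,285,300): print(c,im[190:215,c])
for f,top in (("w11",41.5),):
    im2=cv2.imread("pics/w11.png").max(2)
    for c in (210,255,300): print(f,c,im2[192:212,c])
E
```

```text
30.8 [614.4  67.3  59.5] [ 1.  -0.1  0.   0. ] [ 0.1  0.3  1.9 -0.   1.   1.7] [ 0.2  0.1 -0.8] 47.7 62.74348855018616
29 [254.  209.5] [254.2 203.9]
31 [254.  205.3] [254.2 200. ]
33 [254.  201.1] [254.1 195.9]
210 [140 141 141 138 139 140 138 141 129  79  46  45  45  46  47  51  52  52
  52  52  49  53  51  50  49]
225 [140 138 139 140 140 140 139 138 126  81  44  41  44  47  50  50  50  50
  49  49  52  49  50  50  47]
240 [107 107 105 106 108 105 106 106  99  66  44  44  42  46  48  51  50  50
  49  49  49  48  49  48  47]
255 [102 106 104 104 104 104 104 105  96  64  42  43  42  45  48  49  48  48
  49  49  48  48  47  44  46]
270 [105 105 104 104 103 103 103 104  95  64  44  41  44  45  49  46  50  48
  50  48  47  47  45  46  46]
285 [83 83 83 81 82 83 82 83 74 48 41 42 43 45 48 48 49 46 47 48 47 48 48 45
 46]
300 [81 81 82 82 82 80 82 84 75 50 42 41 42 45 47 51 50 50 48 48 49 47 46 47
 47]
w11 210 [169 168 167 168 168 169 168 168 149  61  43  46  46  49  49  49  53  52
  51  49]
w11 255 [167 166 168 168 168 167 168 168 158 118  52  43  41  45  48  49  50  49
  53  49]
w11 300 [167 166 168 168 168 168 168 168 168 150  74  48  48  49  50  50  50  54
  55  56]
```

Seen by the wrist camera, the held tile's far edge is at about tool x = +31, so the tile centre is 2 mm ahead of centre. Tilting 15° and descending to the entry pose.

Emit:
arm_command --pt "0 0 0 0.104 0.995 0 1" --pt "0 0 0 0.104 0.995 0 1" --pt "0 0 0 0.104 0.995 0 1" --pt "0 0 -0.5 0 0 0 1" --pt "0 0 -0.5 0 0 0 1" --pt "0 0 -0.5 0 0 0 1" --pt "0 0 -0.29 0 0 0 1" --pt "0 0 0 0 0 0 1" --pt "0 0 0 0 0 0 1" --pt "0 0 0 0 0 0 1"

```text
clock: 31.8
tool_pos: [614.2, 67.5, 5.9]
eef_rot: [0.99, -0.051, -0.13, -0.007]
contact_force: [0.6, 0.5, 0.2]
gripper_width: 47.9
gripper_force: 62.7
```

```bash
python3 - <<'E'
from h import *
np.set_printoptions(suppress=True,precision=1)
s=st();im=snap("wrist","w13")
B=np.array([645,64.2,26]);c,n=np.cos(-.1038),np.sin(-.1038);bx=np.array([c,n,0]);by=np.array([-n,c,0]);bz=np.array([0,0,1])
d=np.array(s["tool_pos"])-B;print("bay",d@bx,d@by,d[2])
P=lambda x,y,z:proj("wrist",B+x*bx+y*by+z*bz)
print("lip edge",P(21,0,18),P(21,25,18),P(21,-25,18),"bed at lip",P(21,18,0),"ridge",P(-32,0,6))
M=R.from_quat(s["eef_rot"]).as_matrix();p=np.array(s["tool_pos"])
print("tile far edge top/bot",proj("wrist",p+M@[31,0,-39]),proj("wrist",p+M@[31,0,-31]))
g=im.max(2)
for col in (230,254,280): print(col,g[120:220:2,col])
E
```

```text
31.8 [614.2  67.5   5.9] [ 1.  -0.1 -0.1 -0. ] [0.1 0.5 1.7 0.  1.2 1.7] [0.6 0.5 0.2] 47.9 62.74973273277283
bay -30.975317916006816 0.04837047176834375 -20.148744480425286
lip edge [253.9 192. ] [192.8 191.9] [314.9 192.1] bed at lip [214.9 171.6] ridge [254.3 265.5]
tile far edge top/bot [253.9 204.9] [254.  199.6]
230 [183 182 181 180 181 164 128 166 103 104 108 108 105 104 106 118 119 118
 119 117 119 115 114 114 116 119 119 119 119 117 117 115 117 117 115 111
 123 132 134 124  46  42  44  45  43  43  44  40  43  42]
254 [180 181 180 182 164 104 104 105 100 104 105 107 103 103 102 116 118 118
 116 115 116 115 113 114 116 116 116 118 116 114 113 113 115 113 112 109
 119 128 129 114  37  38  38  38  39  38  36  35  35  34]
280 [184 182 183 183 182 182 180 179 156 100 104 104 104 103 101 115 117 117
 115 115 114 114 113 113 114 115 118 115 114 115 113 112 113 114 113 108
 110 127 129 113  33  32  34  36  38  34  33  36  35  35]
```

Lip edge appears at row 191 (predicted 192) and the tile edge at 199, so all agrees. Sliding under the lip.

Emit:
arm_command --pt "0.17 -0.018 0 0 0 0 1" --pt "0.17 -0.018 0 0 0 0 1" --pt "0.17 -0.018 0 0 0 0 1" --pt "0.17 -0.018 0 0 0 0 1" --pt "0 0 -0.02 0 0 0 1" --pt "0 0 0 0 0 0 1" --pt "0 0 0 0 0 0 1" --pt "0 0 0 0 0 0 1" --pt "0 0 0 0 0 0 1" --pt "0 0 0 0 0 0 1"

```text
clock: 32.85
tool_pos: [634.8, 65.2, 5.3]
eef_rot: [0.99, -0.051, -0.13, -0.007]
contact_force: [-0.1, 1.0, -0.4]
gripper_width: 48.3
gripper_force: 62.7
```

Emit:
arm_command --pt "0.04 -0.004 -0.057 -0.052 -0.498 0 1" --pt "0.04 -0.004 -0.057 -0.052 -0.498 0 1" --pt "0.043 -0.0045 -0.055 -0.052 -0.498 0 1" --pt "0.043 -0.0045 -0.055 -0.052 -0.498 0 1" --pt "0.05 -0.005 -0.048 -0.052 -0.498 0 1" --pt "0.05 -0.005 -0.048 -0.052 -0.498 0 1" --pt "0 0 0 0 0 0 1" --pt "0 0 0 0 0 0 1" --pt "0 0 0 0 0 0 1" --pt "0 0 0 0 0 0 1"

```text
clock: 33.85
tool_pos: [643.3, 64.3, -4.3]
eef_rot: [0.999, -0.052, 0.0, -0.0]
contact_force: [0.1, 0.3, -0.8]
gripper_width: 47.9
gripper_force: 62.8
```

Emit:
arm_command --pt "0 0 -0.015 0 0 0 1" --pt "0 0 0 0 0 0 -0.4" --pt "0 0 0 0 0 0 -0.4" --pt "0 0 0 0 0 0 -0.4" --pt "0 0 0 0 0 0 -0.4" --pt "0 0 0 0 0 0 -0.4" --pt "0 0 0.5 0 0 0 -0.4" --pt "0 0 0.9 0 0 0 -0.4" --pt "0 0 0.9 0 0 0 -0.4" --pt "0 0 0.9 0 0 0 -0.4"

```text
clock: 34.85
tool_pos: [643.0, 64.4, 93.3]
eef_rot: [0.999, -0.052, 0.001, -0.0]
contact_force: [0.2, 0.5, 0.1]
gripper_width: 60.2
gripper_force: 0.0
```

```bash
cat >> h.py <<'E'
BAY=[np.array([x,y,26.]) for x,y in ((654.8,158.7),(645,64.2),(635.1,-30.3),(625.3,-124.8))]
c_,n_=np.cos(-.1038),np.sin(-.1038);BX=np.array([c_,n_,0]);BY=np.array([-n_,c_,0])
def inbay(k,seg,name,z=34):
    """visible tile region in bay k, in bay coordinates at height z; expected x -29..21, y -25..25"""
    im=snap("wrist",name)[:,:,::-1];m=seg(im).astype(np.uint8)
    q=np.array([proj("wrist",BAY[k-1]+x*BX+y*BY+[0,0,8]) for x,y in((-45,-40),(-45,40),(21,40),(21,-40))]).astype(np.int32)
    w=np.zeros_like(m);cv2.fillPoly(w,[q],1);m=cv2.morphologyEx(m*w,cv2.MORPH_OPEN,np.ones((3,3)))
    c=max(cv2.findContours(m,0,1)[0],key=cv2.contourArea)
    P=np.array([atz("wrist",t[0],z)-BAY[k-1] for t in c]);X,Y=P@BX,P@BY
    r=cv2.minAreaRect(np.c_[X,Y].astype(np.float32));print("bay",k,"x",X.min().round(1),X.max().round(1),"y",Y.min().round(1),Y.max().round(1),"rect",np.round(r[0],1),np.round(r[1],1),round(r[2],1));return im
E
python3 - <<'E'
from h import *
st();im=inbay(2,lambda im:im.max(2)<75,"w14")
np.set_printoptions(linewidth=200)
a,b=proj("wrist",BAY[1]-40*BX+[0,0,8]),proj("wrist",BAY[1]+35*BX+[0,0,8]);print(a,b);print(im.max(2)[int(b[1]):int(a[1]),254])
E
```

```text
34.85 [643.   64.4  93.3] [ 9.987e-01 -5.170e-02  5.000e-04 -1.000e-04] [ 0.06  0.29  1.77 -0.    1.07  1.74] [0.2 0.5 0.1] 60.2 0.0
bay 2 x -29.6 19.8 y -40.2 34.1 rect [-4.9 -3. ] [49.3 74.3] 0.1
[255.8763943  248.50048267] [255.96191353 159.67813142]
[154 155 153 150 147 147 146 147 148 147 144 144 143 143 143 143 142 139 123  94  65  45  43  45  43  42  43  42  42  40  39  43  42  39  41  42  41  44  40  41  43  40  40  42  41  42  40  38  39
  39  40  39  40  40  40  37  39  37  35  32  31  31  32  31  33  32  32  33  33  30  35  34  33  36  44  59  66  72  75  75  79  85  88  90 108 143 146 142 144]
```

Black tile lies in bay 2 (near edge at −29.6 mm, as wanted). On to the white tile.

Emit:
arm_command --pt "-0.26 0.18 0 0 0 1 -0.4" --pt "-0.26 0.18 0 0 0 1 -0.4" --pt "-0.26 0.18 0 0 0 1 -0.4" --pt "-0.26 0.18 0 0 0 1 -0.4" --pt "-0.26 0.18 0 0 0 1 -0.4" --pt "-0.26 0.18 0 0 0 1 -0.4" --pt "-0.26 0.18 0 0 0 1 -0.4" --pt "-0.26 0.18 0 0 0 1 -0.4" --pt "-0.26 0.18 0 0 0 1 -0.4" --pt "-0.26 0.18 0 0 0 1 -0.4"

```text
clock: 35.9
tool_pos: [564.8, 118.7, 92.2]
eef_rot: [0.926, 0.377, 0.001, 0.0]
contact_force: [0.3, 1.1, 0.3]
gripper_width: 59.8
gripper_force: 0.0
```

Emit:
arm_command --pt "-0.26 0.18 0 0 0 1 -0.4" --pt "-0.26 0.18 0 0 0 1 -0.4" --pt "-0.26 0.18 0 0 0 1 -0.4" --pt "-0.26 0.18 0 0 0 1 -0.4" --pt "-0.26 0.18 0 0 0 1 -0.4" --pt "-0.26 0.18 0 0 0 1 -0.4" --pt "-0.26 0.18 0 0 0 1 -0.4" --pt "-0.26 0.18 0 0 0 1 -0.4" --pt "-0.26 0.18 0 0 0 1 -0.4" --pt "-0.26 0.18 0 0 0 1 -0.4"

```text
clock: 36.9
tool_pos: [486.8, 172.7, 92.2]
eef_rot: [0.68, 0.733, 0.001, 0.0]
contact_force: [0.7, 0.6, -0.4]
gripper_width: 59.4
gripper_force: 0.0
```

Emit:
arm_command --pt "-0.26 0.18 0 0 0 1 -0.5" --pt "-0.26 0.18 0 0 0 1 -0.5" --pt "-0.26 0.18 0 0 0 1 -0.5" --pt "-0.26 0.18 0 0 0 1 -0.5" --pt "-0.26 0.18 0 0 0 1 -0.5" --pt "0 0 0 0 0 0 -0.5" --pt "0 0 0 0 0 0 -0.5" --pt "0 0 0 0 0 0 -0.5" --pt "0 0 0 0 0 0 -0.5" --pt "0 0 0 0 0 0 -0.5"

```text
clock: 37.9
tool_pos: [448.1, 199.2, 91.2]
eef_rot: [0.507, 0.862, 0.0, -0.0]
contact_force: [0.8, -0.0, 0.7]
gripper_width: 64.0
gripper_force: 0.0
```

```bash
python3 - <<'E'
from h import *
im=tile("w15",(140,155,180),(255,255,255))
s=read_state();print(im[200:206,250:256].mean((0,1)),proj("wrist",[449,199,8]))
a=[np.round(proj("wrist",[449,199,8])).astype(int)];u,v=a[0];print(im[v-60:v+61:10,u],"bg",im[v,u-90:u+91:15])
E
```

```text
37.9 [448.1 199.2  91.2] [ 5.074e-01  8.617e-01  1.000e-04 -1.000e-04] [ 0.37  0.01  2.1   0.    1.03 -0.14] [ 0.8 -0.   0.7] 64.0 0.0
2157.0 [206 134  59  48] ctr [420.  215.6] size [48.1 38.6] long dir deg 27.1
[85.94444444 92.75       96.61111111] [256.20793014 191.08381565]
[[128 137 144]
 [174 188 198]
 [174 189 198]
 [174 187 197]
 [171 185 194]
 [143 154 162]
 [ 93 102 106]
 [ 87  94  99]
 [134 145 149]
 [131 141 146]
 [131 139 146]
 [133 143 148]
 [134 144 149]] bg [[ 73  78  80]
 [ 72  76  80]
 [ 73  78  80]
 [ 91  98 102]
 [ 92 100 105]
 [ 94 102 106]
 [ 93 102 106]
 [ 81  87  91]
 [135 145 151]
 [134 144 150]
 [137 146 151]
 [140 150 156]
 [140 149 154]]
```

```bash
cat > wt.py <<'E'
from h import *
def white(name,off=0):
    s=read_state();im=snap("wrist",name)[:,:,::-1];g=cv2.GaussianBlur(im.max(2),(3,3),0)
    m=((g>166)|((g>88)&(g<122))).astype(np.uint8);m[262:]=0;m[:90]=0
    m=cv2.morphologyEx(m,cv2.MORPH_OPEN,np.ones((4,4)));m=cv2.morphologyEx(m,cv2.MORPH_CLOSE,np.ones((9,9)));m=cv2.morphologyEx(m,cv2.MORPH_OPEN,np.ones((9,9)))
    for c in sorted(cv2.findContours(m,0,1)[0],key=cv2.contourArea)[::-1][:3]:
        P=np.array([atz("wrist",q[0],8)[:2] for q in c],np.float32);r=cv2.minAreaRect(P);b=cv2.boxPoints(r)
        print(cv2.boundingRect(c),"fill",cv2.contourArea(P)/(r[1][0]*r[1][1]),np.round(r[0],1),np.round(r[1],1),r[2]);print(np.round(b,1).tolist())
    return im
if __name__=="__main__": white("w16")
E
python3 wt.py
```

```text
(194, 135, 88, 74) fill 0.7193944282918822 [428.2 205.7] [72.5 62.3] 29.085277557373047
[[381.3999938964844, 215.39999389648438], [411.70001220703125, 160.89999389648438], [475.0, 196.10000610351562], [444.70001220703125, 250.60000610351562]]
(468, 145, 44, 118) fill 0.7253290407189837 [634.4 281.6] [ 36.9 110.2] 42.4197998046875
[[583.5999755859375, 309.79998779296875], [657.9000244140625, 228.5], [685.2000122070312, 253.3000030517578], [610.9000244140625, 334.70001220703125]]
```

```bash
python3 - <<'E'
import cv2,numpy as np
np.set_printoptions(linewidth=220)
g=cv2.imread("pics/w16.png").max(2)
for r in (150,165,180): print("row",r,g[r,180:310:2])
for c in (215,235,250,265): print("col",c,g[110:240:2,c])
E
```

```text
row 150 [ 79  80  80 118 126 123 120 118 120 120 123 124 121 178 186 185 185 187 186 187 187 189 189 188 188 191 191 192 194 193 194 192 195 196 194 196 196 196 199 197 196 199 193 137 151 150 150 150 152 152 151 150 151 150
 152 150 151 154 151 151 151 150 149 149 150]
row 165 [ 78  79  77  76  73  74  72  72  74  75  76  77  77 103 105 106 104 106 131 174 187 186 188 187 189 188 188 189 189 191 190 191 193 192 194 195 196 196 195 196 198 195 179 147 150 150 149 150 152 151 152 154 155 153
 154 154 154 155 154 155 154 155 153 152 152]
row 180 [ 79  78  77  77  76  76  76  76  76  75  77  76  81  93 104 104 102 105 105 106 104 105 105 104 105 105 108 107 108 107 107 106 108 107 112 179 193 176 174 133 183 183 170  89  97 137  99  92  91  95 140 153 149 149
 150 149 150 150 150 151 152 151 152 153 152]
col 215 [134 137 134 135 137 137 138 139 140 139 140 116 184 189 188 188 187 187 187 187 188 187 187 187 187 187 185 166 104 106 105 104 104 104 104 105 105 103 102 103 105 104 102 101 103  97  83  83  83  85  83  84  85  83
  82  83  84  90 115 143 142 141 140 142 142]
col 235 [143 142 144 142 142 141 141 141 142 141 142 107 177 194 194 193 193 192 192 192 192 191 191 189 192 189 188 189 189 189 189 187 187 118 107 106 105 107 104 106 106 105 105 103 104 101  85  85  85  85 105 148 145 145
 143 144 144 143 144 145 146 146 148 148 148]
col 250 [144 143 142 143 142 141 141 142 141 143 141 133 172 197 196 197 197 197 197 196 196 195 194 196 195 196 194 194 195 193 192 193 193 192 191 179 108 106 106 139 159 106 107 106 105 122  95  85 124 147 149 147 146 146
 147 146 145 147 145 145 146 146 145 146 147]
col 265 [145 145 145 144 143 144 142 142 143 143 144 140 142 178 176 177 174 174 171 169 165 143 170 172 169 134 159 147 147 149 148 146 144 142 108 103 102  88  87  87  86  90  89  89  90  89  89  90  90 149 151 151 150 150
 148 147 147 146 147 147 149 147 148 149 148]
```

```bash
python3 - <<'E'
from h import *
np.set_printoptions(suppress=True,precision=1)
s=st();P=np.array([atz("wrist",q,8) for q in ((205.5,133.5),(264.8,133.5),(264.3,200.5),(205.5,200.5))]);print(P,[np.linalg.norm(P[i]-P[i-1]) for i in range(4)],P.mean(0))
M=R.from_quat(s["eef_rot"]).as_matrix();print((P-s["tool_pos"])@M)
E
```

```text
38.0 [447.9 199.2  91.1] [ 0.5  0.9  0.  -0. ] [ 0.4  0.   2.1  0.   1.  -0.1] [0.6 0.3 0.1] 64.3 0.0
[[389.7 221.4   8. ]
 [431.5 244.6   8. ]
 [459.1 195.1   8. ]
 [414.9 170.5   8. ]] [np.float64(56.78394962563161), np.float64(47.83299927534756), np.float64(56.7151778634875), np.float64(50.534845797072755)] [423.8 207.9   8. ]
[[ 47.6 -40.2  83.1]
 [ 47.6   7.7  83.1]
 [ -9.1   7.7  83.1]
 [ -9.1 -42.8  83.1]]
```

The white tile now lies at (424,208). It has shifted from where it first lay, so it was evidently knocked aside. Grasping there.

Emit:
arm_command --pt "-0.4 0.145 0 0 0 0 -0.5" --pt "-0.4 0.145 0 0 0 0 -0.5" --pt "0 0 -0.8 0 0 0 -0.5" --pt "0 0 -0.8 0 0 0 -0.5" --pt "0 0 -0.5 0 0 0 -0.5" --pt "0 0 0 0 0 0 -0.5" --pt "0 0 0 0 0 0 -0.5" --pt "0 0 0 0 0 0 -0.5" --pt "0 0 0 0 0 0 -0.5" --pt "0 0 0 0 0 0 -0.5"

```text
clock: 39.0
tool_pos: [424.5, 208.4, 29.1]
eef_rot: [0.507, 0.862, 0.001, 0.0]
contact_force: [0.1, 0.7, 0.4]
gripper_width: 64.1
gripper_force: 0.0
```

```bash
python3 - <<'E'
from h import *
np.set_printoptions(suppress=True,precision=1,linewidth=220)
s=st();im=snap("wrist","w17");g=im.max(2)
M=R.from_quat(s["eef_rot"]).as_matrix();p=np.array(s["tool_pos"])
d=p[2]-8
for x,y in ((29,-25),(29,25),(-29,25),(-29,-25)): print(proj("wrist",p+M@[x,y,d]))
for r in (200,215,230): print("row",r,g[r,190:330:2])
for c in (230,250,275): print("col",c,g[150:260:2,c])
E
```

```text
39.0 [424.5 208.4  29.1] [0.5 0.9 0.  0. ] [ 0.4  0.1  2.2  0.   0.9 -0.1] [0.1 0.7 0.4] 64.1 0.0
[215.8 173. ]
[294.7 173.1]
[291.6 255.6]
[218.9 255.6]
row 200 [ 75  76  73  73  71  69  72  71  72  74  74  74  79  88 106 106 108 105 107 107 105 107 107 107 107 107 108 108 108 107 107 108 109 110 109 108 108 107 109 145 197 196 197 183 198 198 198 198 200 200 198 158  94 138
  97  97  89  90  95 136 152 154 152 151 152 151 152 152 151 152]
row 215 [ 75  75  73  72  70  71  69  70  69  71  71  74  77  81 102 105 103 105 105 105 106 105 106 105 106 107 106 107 106 107 107 107 107 107 107 108 109 109 131 194 162 108 110 109 108 110 111 109 110 109 108  85  91  91
  91  90  92  91  93 152 155 155 154 155 156 154 155 155 155 155]
row 230 [ 78  78  77  74  74  75  74  76  76  76  78  78  79  85 104 103 104 103 103 104 104 104 104 103 105 104 106 105 106 107 106 104 106 107 107 107 107 105 107 106 107 108 108 108 108 109 109 107 108 108  98  90  88  90
  90  90  92  92  99 151 154 153 151 151 151 151 151 150 152 152]
col 230 [137 136 139 138 138 139 141 140 141 141 136  89 162 189 189 189 191 114 128 107 107 110 107 107 107 105 106 106 106 106 105 104 103 105 103 103 103 103 104 104 104 103 103 104 103 104 105 105 103 103 103 105 104 144
 143]
col 250 [145 145 145 143 144 143 143 143 144 144 146  91 150 193 195 193 193 195 192 191 192 193 193 192 115 107 108 107 109 106 107 109 107 106 107 107 105 106 105 105 106 104 107 106 107 105 106 129 188 186 184 185 184 136
 145]
col 275 [145 144 142 143 142 142 144 143 143 145 145 108 128 194 199 200 199 200 199 198 198 197 198 195 197 191 120 108 110 109 109 111 109 109 108 108 107 107 109 107 107 107 108 106 131 190 189 188 188 189 188 188 187 151
 147]
```

Tile is centred between the fingers. Descending and gripping.

Emit:
arm_command --pt "0 0 -0.6 0 0 0 -0.5" --pt "0 0 -0.6 0 0 0 -0.5" --pt "0 0 -0.5 0 0 0 -0.5" --pt "0 0 -0.27 0 0 0 -0.5" --pt "0 0 0 0 0 0 -0.5" --pt "0 0 0 0 0 0 1" --pt "0 0 0 0 0 0 1" --pt "0 0 0 0 0 0 1" --pt "0 0 0 0 0 0 1" --pt "0 0 0 0 0 0 1" --grip_force 60

```text
clock: 40.05
tool_pos: [424.8, 208.5, -30.0]
eef_rot: [0.507, 0.862, 0.001, 0.0]
contact_force: [0.3, -0.7, 6.2]
gripper_width: 47.8
gripper_force: 62.4
```

Emit:
arm_command --pt "0 0 0.3 0 0 0 1" --pt "0 0 0.9 0 0 0 1" --pt "0 0 0.9 0 0 0 1" --pt "0 0 0.9 0 0 -1 1" --pt "0.27 -0.06 0 0 0 -1 1" --pt "0.27 -0.06 0 0 0 -1 1" --pt "0.27 -0.06 0 0 0 -1 1" --pt "0.27 -0.06 0 0 0 -1 1" --pt "0.27 -0.06 0 0 0 -1 1" --pt "0.27 -0.06 0 0 0 -1 1"

```text
clock: 41.05
tool_pos: [472.1, 197.0, 59.0]
eef_rot: [0.744, 0.668, -0.0, -0.0]
contact_force: [0.1, 1.2, -0.5]
gripper_width: 48.0
gripper_force: 62.0
```

Emit:
arm_command --pt "0.27 -0.06 0 0 0 -1 1" --pt "0.27 -0.06 0 0 0 -1 1" --pt "0.27 -0.06 0 0 0 -1 1" --pt "0.27 -0.06 0 0 0 -1 1" --pt "0.27 -0.06 0 0 0 -1 1" --pt "0.27 -0.06 0 0 0 -1 1" --pt "0.27 -0.06 0 0 0 -1 1" --pt "0.27 -0.06 0 0 0 -1 1" --pt "0.27 -0.06 0 0 0 -1 1" --pt "0.27 -0.06 0 0 0 -1 1"

```text
clock: 42.05
tool_pos: [553.0, 179.1, 58.9]
eef_rot: [0.957, 0.291, -0.0, -0.0]
contact_force: [-0.3, 0.1, -0.1]
gripper_width: 47.6
gripper_force: 62.0
```

Emit:
arm_command --pt "0.27 -0.06 0 0 0 -1 1" --pt "0.27 -0.06 0 0 0 -1 1" --pt "0.27 -0.06 0 0 0 -1 1" --pt "0.27 -0.06 0 0 0 -1 1" --pt "0.27 -0.06 0 0 0 -1 1" --pt "0.27 -0.06 0 0 0 -1 1" --pt "0.27 -0.06 0 0 0 -1 1" --pt "0.27 -0.06 0 0 0 -1 1" --pt "0 0 0 0 0 0 1" --pt "0 0 0 0 0 0 1"

```text
clock: 43.05
tool_pos: [617.6, 164.8, 58.8]
eef_rot: [0.999, -0.051, -0.0, 0.0]
contact_force: [0.4, -0.1, -0.1]
gripper_width: 47.9
gripper_force: 62.0
```

```bash
cat >> h.py <<'E'
def edge(k,name,z0=39,z1=31):
    np.set_printoptions(suppress=True,precision=1,linewidth=220)
    s=st();im=snap("wrist",name);g=im.max(2);M=R.from_quat(s["eef_rot"]).as_matrix();p=np.array(s["tool_pos"])
    d=p-BAY[k-1];print("bay x,y,z",d@BX,d@BY,d[2],"yaw",np.degrees(np.arctan2(M[1,0],M[0,0])))
    for x in (29,31): print(x,"top/bottom of far edge",proj("wrist",p+M@[x,0,-z0])[1],proj("wrist",p+M@[x,0,-z1])[1])
    for y in (-25,25): print("side",y,proj("wrist",p+M@[15,y,-z0]))
    print("lip edge row",proj("wrist",BAY[k-1]+21*BX+[0,0,18])[1])
    for c in (225,240,254,270,285): print(c,g[180:220,c])
    print("row 225",g[225,190:320:2])
E
python3 -c "
from h import *
edge(1,'w18',38,30)"
```

```text
43.05 [617.6 164.8  58.8] [ 1.  -0.1 -0.   0. ] [0.2 0.3 1.8 0.  1.  1.9] [ 0.4 -0.1 -0.1] 47.9 62.02726721763611
bay x,y,z -37.67577031525493 2.1738608074346 32.84172121992813 yaw -5.822026175664477
29 top/bottom of far edge 208.43706856410842 202.94788863851053
31 top/bottom of far edge 204.27565477050203 198.97798437801384
side -25 [200.9 236.6]
side 25 [307.5 236.7]
lip edge row 131.38296928994475
225 [132 131 134 132 130 133 132 131 131 130 131 130 130 130 130 130 130 125 105  97 106 119 144 173 193 196 198 196 196 197 197 197 197 196 196 196 197 196 197 197]
240 [180 179 179 178 179 180 178 162 108  99 102  99 100 100  99 101 101  99  95  97 105 118 141 171 193 196 197 198 198 197 195 196 196 197 198 195 196 197 196 196]
254 [171 172 173 170 172 172 155 103  96  98  97  99  98  98 100  98  98  96  93  98 105 115 137 170 191 196 196 198 197 197 195 196 195 195 196 198 196 195 197 197]
270 [172 172 172 172 171 170 170 171 155 103  96  98  98  98  98  98  99  96  92  97 104 115 139 171 189 195 197 197 196 197 196 196 196 197 197 197 196 196 196 195]
285 [ 80  79  80  79  79  79  78  79  80  79  80  78  78  78  79  78  79  79  85  95 104 111 135 171 189 193 196 196 196 195 196 195 195 197 194 196 195 197 195 194]
row 225 [155 154 152 151 151 151 151 179 197 198 195 198 197 196 197 195 198 197 195 196 197 197 197 196 196 195 195 196 196 197 197 195 194 195 196 195 194 194 193 194 195 194 193 195 195 193 194 194 195 194 192 193 194 193
 192 193 194 193 192 184 133 152 152 151 151]
```

White tile's far edge is about 31.6 mm ahead, so offset +2.6 mm. Aligning, tilting and descending at bay 1.

Emit:
arm_command --pt "0.12 -0.05 0 0.104 0.995 0 1" --pt "0.12 -0.05 0 0.104 0.995 0 1" --pt "0 0 0 0.104 0.995 0 1" --pt "0 0 -0.5 0 0 0 1" --pt "0 0 -0.5 0 0 0 1" --pt "0 0 -0.5 0 0 0 1" --pt "0 0 -0.24 0 0 0 1" --pt "0 0 0 0 0 0 1" --pt "0 0 0 0 0 0 1" --pt "0 0 0 0 0 0 1"

```text
clock: 44.1
tool_pos: [625.5, 162.1, 7.2]
eef_rot: [0.99, -0.051, -0.13, -0.007]
contact_force: [0.8, -0.4, -0.3]
gripper_width: 47.9
gripper_force: 62.0
```

```bash
python3 -c "
from h import *
edge(1,'w19',38.2,30.2);st();st()"
```

```text
44.1 [625.5 162.1   7.2] [ 1.  -0.1 -0.1 -0. ] [0.2 0.6 1.6 0.1 1.2 1.8] [ 0.8 -0.4 -0.3] 47.9 62.037144899368286
bay x,y,z -29.481498203375185 0.34484741471171665 -18.766421455579223 yaw -5.900999693592387
29 top/bottom of far edge 208.47925970389886 203.00652690962426
31 top/bottom of far edge 204.33067063825453 199.04831558866528
side -25 [200.8 236.6]
side 25 [307.1 236.6]
lip edge row 193.26279172569377
225 [ 96  97  95  96  96  96  97  97  98  96  94  89  91 107 108 109 109 106  99  97  99 104 114 124 129 127 127 126 127 129 129 130 129 128 127 128 129 129 128 129]
240 [ 95  95  93  94  96  94  96  95  95  93  92  89  88 104 105 105 106 103  97  97  98 103 112 123 128 128 130 130 128 128 127 128 128 127 127 129 128 127 127 128]
254 [ 93  96  94  94  94  93  94  93  93  93  92  89  86 106 107 107 108 104  97  95  98 102 112 121 129 129 130 127 129 128 128 129 128 128 129 130 129 128 128 128]
270 [ 92  94  92  93  93  94  93  95  92  93  92  89  86 105 107 106 105 104  96  96  96 102 109 124 130 129 128 128 129 130 129 129 128 128 130 130 130 128 129 128]
285 [ 93  92  93  93  93  94  93  94  93  93  92  88  84 101 108 109 108 105  96  93  98 102 111 121 129 129 128 129 128 128 128 127 130 128 128 128 129 126 128 129]
row 225 [ 85  86  87  88  87  85  91 214 213 125 127 127 128 127 129 130 128 129 128 128 128 129 129 128 128 127 127 127 127 128 127 129 128 126 128 129 127 128 128 127 129 128 128 128 129 129 131 130 128 127 128 128 127 128
 129 127 129 129 128 126  97  82  80  82  81]
44.15 [625.6 162.1   7.3] [ 1.  -0.1 -0.1 -0. ] [0.2 0.6 1.6 0.1 1.2 1.8] [-0.4 -0.1  0.3] 47.7 62.036476135253906
44.15 [625.6 162.1   7.3] [ 1.  -0.1 -0.1 -0. ] [0.2 0.6 1.6 0.1 1.2 1.8] [-0.4 -0.1  0.3] 47.7 62.036476135253906
```

Emit:
arm_command --pt "0 0 -0.02 0 0 0 1" --pt "0.158 -0.0165 0 0 0 0 1" --pt "0.158 -0.0165 0 0 0 0 1" --pt "0.158 -0.0165 0 0 0 0 1" --pt "0.158 -0.0165 0 0 0 0 1" --pt "0 0 -0.015 0 0 0 1" --pt "0 0 0 0 0 0 1" --pt "0 0 0 0 0 0 1" --pt "0 0 0 0 0 0 1" --pt "0 0 0 0 0 0 1"

```text
clock: 45.15
tool_pos: [644.2, 159.9, 5.8]
eef_rot: [0.99, -0.051, -0.13, -0.007]
contact_force: [0.3, -0.5, -0.7]
gripper_width: 48.0
gripper_force: 62.0
```

Emit:
arm_command --pt "0.043 -0.0045 -0.055 -0.052 -0.498 0 1" --pt "0.043 -0.0045 -0.055 -0.052 -0.498 0 1" --pt "0.045 -0.0045 -0.055 -0.052 -0.498 0 1" --pt "0.045 -0.0045 -0.055 -0.052 -0.498 0 1" --pt "0.05 -0.005 -0.048 -0.052 -0.498 0 1" --pt "0.05 -0.005 -0.048 -0.052 -0.498 0 1" --pt "0 0 0 0 0 0 1" --pt "0 0 0 0 0 0 1" --pt "0 0 0 0 0 0 1" --pt "0 0 0 0 0 0 1"

```text
clock: 46.15
tool_pos: [653.2, 159.0, -3.5]
eef_rot: [0.999, -0.052, 0.0, -0.0]
contact_force: [-0.5, -0.4, 0.1]
gripper_width: 47.9
gripper_force: 62.1
```

Emit:
arm_command --pt "-0.01 0 -0.015 0 0 0 1" --pt "0 0 0 0 0 0 -0.4" --pt "0 0 0 0 0 0 -0.4" --pt "0 0 0 0 0 0 -0.4" --pt "0 0 0 0 0 0 -0.4" --pt "0 0 0 0 0 0 -0.4" --pt "0 0 0.5 0 0 0 -0.4" --pt "0 0 0.9 0 0 0 -0.4" --pt "0 0 0.9 0 0 0 -0.4" --pt "0 0 0.9 0 0 0 -0.4"

```text
clock: 47.15
tool_pos: [652.5, 159.1, 94.1]
eef_rot: [0.999, -0.052, 0.001, -0.0]
contact_force: [1.2, -0.2, 0.7]
gripper_width: 59.9
gripper_force: 0.0
```

```bash
python3 - <<'E'
from h import *
np.set_printoptions(linewidth=220)
st();im=snap("wrist","w20")[:,:,::-1];g=im.max(2)
T=lambda k,x,y,z:proj("wrist",BAY[k-1]+x*BX+y*BY+[0,0,z]).round(1)
print("lip",T(1,21,0,18),"near edge",T(1,-29,0,8),T(1,-29,0,0),"ridge",T(1,-32,0,6),T(1,-38,0,6))
for c in (240,254,270): print(c,g[185:260,c])
a,b=T(1,0,-25,8),T(1,0,25,8);print("sides at x0",a,b);r=int(a[1]);print(g[r,180:335:2])
E
```

```text
47.15 [652.5 159.1  94.1] [ 9.987e-01 -5.170e-02  7.000e-04 -1.000e-04] [ 0.2   0.34  1.71 -0.    1.09  1.88] [ 1.2 -0.2  0.7] 59.9 0.0
lip [256.9 179.6] near edge [256.8 235.5] [256.8 231.7] ridge [256.8 237.8] [256.8 244.4]
240 [194 192 192 191 190 190 191 191 191 191 190 190 190 190 189 189 189 190 189 188 188 190 188 188 187 187 187 186 188 187 181 158 126 107 105 107 107 107 106 107 106 105 105 106 105 103 106 104  99  92  84  81  82  83
  88  90  92 109 144 145 145 143 144 145 145 144 145 141 142 140 141 142 142 144 144]
254 [192 192 192 191 189 190 188 190 190 189 190 189 189 189 189 187 189 189 186 188 185 187 186 187 188 187 186 186 186 185 186 177 148 126 107 107 105 107 106 106 106 105 105 104 105 106 104 103  99  92  85  82  83  84
  86  93  94 109 145 144 145 144 147 146 146 148 145 146 143 143 144 143 144 144 143]
270 [192 190 191 190 190 189 189 189 189 189 190 189 188 188 187 187 190 188 189 189 186 187 187 188 187 187 186 186 182 166 144 111 107 106 106 106 106 105 106 105 105 104 106 104 106 104 105 104  99  91  86  80  83  84
  89  92  93 112 142 145 146 148 148 148 150 150 151 150 148 148 143 144 141 143 140]
sides at x0 [288.  202.2] [225.8 202.1]
[149 148 149 148 148 148 149 149 148 149 147 148 146 140 125 127 128 128 128 131 130 129 138 187 190 189 189 189 188 189 190 190 189 188 189 187 187 189 189 189 187 187 187 189 188 188 188 188 187 188 187 186 186 187
 153  96 120 118 119 119 117 118 120 120 123 123 122 121 123 122 122 121 121 122 123 120 120 116]
```

White tile is seated in bay 1. On to the navy tile.

Emit:
arm_command --pt "-0.43 -0.465 0 0 0 0.96 -0.5" --pt "-0.43 -0.465 0 0 0 0.96 -0.5" --pt "-0.43 -0.465 0 0 0 0.96 -0.5" --pt "-0.43 -0.465 0 0 0 0.96 -0.5" --pt "-0.43 -0.465 0 0 0 0.96 -0.5" --pt "-0.43 -0.465 0 0 0 0.96 -0.5" --pt "-0.43 -0.465 0 0 0 0.96 -0.5" --pt "-0.43 -0.465 0 0 0 0.96 -0.5" --pt "-0.43 -0.465 0 0 0 0.96 -0.5" --pt "-0.43 -0.465 0 0 0 0.96 -0.5"

```text
clock: 48.2
tool_pos: [523.2, 19.1, 92.9]
eef_rot: [0.933, 0.361, 0.001, 0.0]
contact_force: [-0.8, -0.1, -0.4]
gripper_width: 64.1
gripper_force: 0.0
```

Emit:
arm_command --pt "-0.43 -0.465 0 0 0 0.96 -0.5" --pt "-0.43 -0.465 0 0 0 0.96 -0.5" --pt "-0.43 -0.465 0 0 0 0.96 -0.5" --pt "-0.43 -0.465 0 0 0 0.96 -0.5" --pt "-0.43 -0.465 0 0 0 0.96 -0.5" --pt "-0.43 -0.465 0 0 0 0.96 -0.5" --pt "-0.43 -0.465 0 0 0 0.96 -0.5" --pt "-0.43 -0.465 0 0 0 0.96 -0.5" --pt "0 0 0 0 0 0 -0.5" --pt "0 0 0 0 0 0 -0.5"

```text
clock: 49.2
tool_pos: [420.7, -92.2, 92.7]
eef_rot: [0.764, 0.645, 0.001, 0.0]
contact_force: [1.3, -0.4, 0.1]
gripper_width: 64.0
gripper_force: 0.0
```

```bash
python3 - <<'E'
from h import *
s=st();im=snap("wrist","w21")[:,:,::-1].astype(int)
b,g,r=im[...,0],im[...,1],im[...,2]
u,v=proj("wrist",[421.6,-91,8]).astype(int);print(u,v,im[v,u],im[v,u-80:u+81:10].tolist())
m=((b-np.maximum(g,r)>8)&(b<120)&(b>30)&(b-r<.6*b)).astype(np.uint8);m[330:]=0;m=cv2.morphologyEx(m,cv2.MORPH_OPEN,np.ones((3,3)))
for c in sorted(cv2.findContours(m,0,1)[0],key=cv2.contourArea)[::-1][:3]:
    P=np.array([atz("wrist",q[0],8)[:2] for q in c],np.float32);R_=cv2.minAreaRect(P)
    print(cv2.boundingRect(c),"fill",cv2.contourArea(P)/(R_[1][0]*R_[1][1]),np.round(R_[0],1),np.round(R_[1],1),R_[2])
E
```

```text
49.2 [420.7 -92.2  92.7] [7.643e-01 6.449e-01 9.000e-04 5.000e-04] [-0.27 -0.11  2.22  0.    1.03 -0.11] [ 1.3 -0.4  0.1] 64.0 0.0
254 189 [80 55 56] [[133, 142, 148], [134, 143, 149], [132, 141, 147], [132, 141, 147], [133, 143, 149], [123, 130, 136], [80, 59, 59], [80, 57, 57], [80, 55, 56], [81, 55, 55], [84, 59, 59], [129, 138, 144], [128, 137, 143], [121, 130, 136], [117, 126, 133], [126, 135, 141], [133, 141, 146]]
(226, 155, 59, 65) fill 0.9116046334507545 [421.5 -89.5] [56.6 48.3] 78.80176544189453
(277, 274, 33, 31) fill 0.6489739246804446 [ 440.7 -193.6] [43.8  3.8] 38.669647216796875
(311, 268, 6, 6) fill 0.649307832906841 [ 462.3 -176.9] [6.8 2.9] 40.615108489990234
```

Emit:
arm_command --pt "0.02 0.08 0 0 0 -0.25 -0.5" --pt "0 0 -0.6 0 0 0 -0.5" --pt "0 0 -0.6 0 0 0 -0.5" --pt "0 0 -0.6 0 0 0 -0.5" --pt "0 0 -0.3 0 0 0 -0.5" --pt "0 0 0 0 0 0 -0.5" --pt "0 0 0 0 0 0 -0.5" --pt "0 0 0 0 0 0 -0.5" --pt "0 0 0 0 0 0 -0.5" --pt "0 0 0 0 0 0 -0.5"

```text
clock: 50.25
tool_pos: [421.4, -89.8, 29.6]
eef_rot: [0.77, 0.638, 0.001, 0.0]
contact_force: [-0.6, -0.7, 0.3]
gripper_width: 63.9
gripper_force: 0.0
```

```bash
python3 - <<'E'
from h import *
np.set_printoptions(suppress=True,precision=1)
s=st();im=snap("wrist","w22")[:,:,::-1].astype(int)
b,g,r=im[...,0],im[...,1],im[...,2]
m=((b-np.maximum(g,r)>6)&(b<125)&(b>25)&(b-r<.6*b)).astype(np.uint8);m[330:]=0;m=cv2.morphologyEx(m,cv2.MORPH_OPEN,np.ones((3,3)))
M=R.from_quat(s["eef_rot"]).as_matrix()
for c in sorted(cv2.findContours(m,0,1)[0],key=cv2.contourArea)[::-1][:1]:
    P=np.array([(M.T@(atz("wrist",q[0],8)-s["tool_pos"]))[:2] for q in c],np.float32);R_=cv2.minAreaRect(P)
    print(cv2.boundingRect(c),"fill",cv2.contourArea(P)/(R_[1][0]*R_[1][1]),"tool frame ctr",np.round(R_[0],1),np.round(R_[1],1),R_[2],P.min(0),P.max(0))
E
```

```text
50.25 [421.4 -89.8  29.6] [0.8 0.6 0.  0. ] [-0.3 -0.   2.3  0.   0.9 -0.1] [-0.6 -0.7  0.3] 63.9 0.0
(215, 175, 77, 82) fill 0.9738212222770443 tool frame ctr [-0.1 -0.6] [57.5 49.2] 0.3194759786128998 [-28.7 -25.3] [28.5 24.1]
```

Centred and aligned. Descending and gripping.

Emit:
arm_command --pt "0 0 -0.6 0 0 0 -0.5" --pt "0 0 -0.6 0 0 0 -0.5" --pt "0 0 -0.5 0 0 0 -0.5" --pt "0 0 -0.29 0 0 0 -0.5" --pt "0 0 0 0 0 0 -0.5" --pt "0 0 0 0 0 0 1" --pt "0 0 0 0 0 0 1" --pt "0 0 0 0 0 0 1" --pt "0 0 0 0 0 0 1" --pt "0 0 0 0 0 0 1" --grip_force 60

```text
clock: 51.3
tool_pos: [421.9, -90.0, -29.9]
eef_rot: [0.77, 0.638, 0.001, 0.001]
contact_force: [-0.4, 0.3, 5.7]
gripper_width: 47.5
gripper_force: 62.4
```

Emit:
arm_command --pt "0 0 0.3 0 0 0 1" --pt "0 0 0.9 0 0 0 1" --pt "0 0 0.9 0 0 0 1" --pt "0 0 0.9 0 0 -1 1" --pt "0.36 0.12 0 0 0 -1 1" --pt "0.36 0.12 0 0 0 -1 1" --pt "0.36 0.12 0 0 0 -1 1" --pt "0.36 0.12 0 0 0 -1 1" --pt "0.36 0.12 0 0 0 -1 1" --pt "0.36 0.12 0 0 0 -1 1"

```text
clock: 52.3
tool_pos: [485.3, -67.7, 59.2]
eef_rot: [0.927, 0.375, -0.0, -0.0]
contact_force: [0.5, -0.4, -1.2]
gripper_width: 48.0
gripper_force: 62.0
```

Emit:
arm_command --pt "0.36 0.12 0 0 0 -1 1" --pt "0.36 0.12 0 0 0 -1 1" --pt "0.36 0.12 0 0 0 -1 1" --pt "0.36 0.12 0 0 0 -1 1" --pt "0.36 0.12 0 0 0 -1 1" --pt "0.36 0.12 0 0 0 -1 1" --pt "0.36 0.12 0 0 0 -1 1" --pt "0.36 0.12 0 0 0 -1 1" --pt "0.36 0.12 0 0 0 -1 1" --pt "0.36 0.13 0 0 0 -1 1"

```text
clock: 53.3
tool_pos: [593.3, -31.5, 59.1]
eef_rot: [0.999, -0.052, -0.0, -0.0]
contact_force: [0.3, 0.0, -0.9]
gripper_width: 47.7
gripper_force: 62.0
```

Emit:
arm_command --pt "0.36 0.13 0 0 0 -0.05 1" --pt "0 0 0 0 0 0 1" --pt "0 0 0 0 0 0 1" --pt "0 0 0 0 0 0 1" --pt "0 0 0 0 0 0 1" --pt "0 0 0 0 0 0 1" --pt "0 0 0 0 0 0 1" --pt "0 0 0 0 0 0 1" --pt "0 0 0 0 0 0 1" --pt "0 0 0 0 0 0 1"

```text
clock: 54.3
tool_pos: [604.3, -27.9, 59.2]
eef_rot: [0.999, -0.053, 0.0, -0.0]
contact_force: [0.0, 0.0, -1.2]
gripper_width: 47.6
gripper_force: 62.0
```

```bash
python3 -c "
from h import *
edge(3,'w23',38.2,30.2)"
```

```text
54.3 [604.3 -27.9  59.2] [ 1.  -0.1  0.  -0. ] [-0.1  0.3  1.9  0.   1.   1.6] [ 0.   0.  -1.2] 47.6 62.020636796951294
bay x,y,z -30.89657380537995 -0.7582820537671746 33.20085046596484 yaw -6.024468543310359
29 top/bottom of far edge 208.98940197531442 203.46952431805005
31 top/bottom of far edge 204.82720518917142 199.49889579861787
side -25 [200.8 237.1]
side 25 [307.4 237.2]
lip edge row 143.22558057636465
225 [145 144 145 143 146 146 145 146 146 146 147 147 146 146 145 147 145 145 145 146 130  67  61  64  69  79  92  98  99  97  98  97  99  98  99  98  99  97  98  96]
240 [198 198 197 198 198 198 197 196 197 178 121 107 108 110 108 110 109 110 108 109  98  62  61  61  68  81  91  96  99  99  96  96  98  99  96  97  96  98  94  97]
254 [196 195 197 196 196 196 196 195 176 113 106 109 109 108 108 109 107 108 105 107  96  61  59  62  69  82  91  96  97  98  98  98  96  97  95  96  96  97  96  94]
270 [194 193 193 193 193 192 193 173 114 107 108 106 106 108 106 108 107 106 107 107  94  60  59  57  67  78  90  96  97  98  95  97  93  95  94  94  93  96  94  93]
285 [144 143 142 142 143 144 144 130  90  85  88  87  87  88  87  87  88  86  86  88  78  59  60  60  68  81  89  95  95  97  97  97  95  95  93  95  95  94  92  94]
row 225 [177 178 177 177 177 179 165  93  98  96  97  98  97  97  97  98  98  96  97  96  96  97  96  96  96  96  96  96  96  95  97  95  97  95  95  93  93  91  92  93  94  94  94  95  95  94  93  92  93  93  94  93  93  93
  93  92  93  91  94  86 124 163 161 165 168]
```

Far edge at about 30.5 mm, so offset +1.5 mm. Tilting and descending at bay 3.

Emit:
arm_command --pt "0.056 0.02 0 0.104 0.995 0 1" --pt "0 0 0 0.104 0.995 0 1" --pt "0 0 0 0.104 0.995 0 1" --pt "0 0 -0.5 0 0 0 1" --pt "0 0 -0.5 0 0 0 1" --pt "0 0 -0.5 0 0 0 1" --pt "0 0 -0.263 0 0 0 1" --pt "0 0 0 0 0 0 1" --pt "0 0 0 0 0 0 1" --pt "0 0 0 0 0 0 1"

```text
clock: 55.35
tool_pos: [605.9, -27.2, 6.4]
eef_rot: [0.99, -0.052, -0.13, -0.007]
contact_force: [-0.6, 0.1, -1.1]
gripper_width: 47.9
gripper_force: 62.0
```

```bash
python3 -c "
from h import *
edge(3,'w24',38.2,30.2)"
```

```text
55.35 [605.9 -27.2   6.4] [ 1.  -0.1 -0.1 -0. ] [-0.1  0.5  1.7  0.   1.2  1.6] [-0.6  0.1 -1.1] 47.9 62.038443088531494
bay x,y,z -29.346245136812474 0.047111236178720706 -19.5724838874292 yaw -6.026584889340362
29 top/bottom of far edge 208.47730978908007 203.00381662999698
31 top/bottom of far edge 204.32837352412577 199.04528594700864
side -25 [200.9 236.6]
side 25 [307.1 236.6]
lip edge row 194.56327491151058
225 [117 117 117 116 115 114 115 117 118 116 117 117 114 111 105 123 132 130 132 133 117  67  62  65  66  72  73  75  74  74  73  74  74  74  74  74  72  73  74  71]
240 [118 116 114 115 114 113 114 115 114 114 115 115 113 109 103 119 128 127 127 127 113  65  58  58  64  68  72  71  72  73  72  72  71  72  69  73  69  72  71  71]
254 [115 113 114 114 113 112 113 115 114 114 114 113 115 108 101 119 127 128 127 128 114  63  55  60  60  65  69  69  69  72  71  72  70  70  72  71  69  70  70  67]
270 [114 112 114 113 113 111 111 113 114 113 112 112 112 107 101 120 127 128 128 128 113  61  56  58  62  65  69  70  71  71  70  71  68  71  70  69  70  70  69  70]
285 [113 113 114 112 112 112 112 112 113 112 112 110 111 106 101 122 132 131 131 131 116  61  56  58  58  65  68  71  69  71  70  71  69  69  67  69  69  69  69  68]
row 225 [105 104 105 104 104 105 101 116  76  74  76  73  75  73  73  72  73  73  70  71  71  70  72  71  71  70  72  69  69  69  69  68  69  69  69  69  69  68  69  70  69  68  69  70  67  67  67  68  70  70  69  68  69  69
  68  68  68  69  69  67  83 100  98  98  99]
```

Emit:
arm_command --pt "0.166 -0.0173 0 0 0 0 1" --pt "0.166 -0.0173 0 0 0 0 1" --pt "0.166 -0.0173 0 0 0 0 1" --pt "0.166 -0.0173 0 0 0 0 1" --pt "0 0 -0.02 0 0 0 1" --pt "0 0 0 0 0 0 1" --pt "0 0 0 0 0 0 1" --pt "0 0 0 0 0 0 1" --pt "0 0 0 0 0 0 1" --pt "0 0 0 0 0 0 1"

```text
clock: 56.4
tool_pos: [625.9, -29.3, 5.8]
eef_rot: [0.99, -0.052, -0.13, -0.007]
contact_force: [0.9, -0.7, -0.8]
gripper_width: 48.0
gripper_force: 62.0
```

Emit:
arm_command --pt "0.039 -0.004 -0.056 -0.052 -0.498 0 1" --pt "0.039 -0.004 -0.056 -0.052 -0.498 0 1" --pt "0.043 -0.0045 -0.053 -0.052 -0.498 0 1" --pt "0.043 -0.0045 -0.053 -0.052 -0.498 0 1" --pt "0.047 -0.005 -0.048 -0.052 -0.498 0 1" --pt "0.047 -0.005 -0.048 -0.052 -0.498 0 1" --pt "0 0 0 0 0 0 1" --pt "0 0 0 0 0 0 1" --pt "0 0 0 0 0 0 1" --pt "0 0 0 0 0 0 1"

```text
clock: 57.4
tool_pos: [634.1, -30.2, -3.7]
eef_rot: [0.999, -0.053, 0.0, -0.0]
contact_force: [-0.2, 0.7, 0.4]
gripper_width: 48.1
gripper_force: 62.0
```

Emit:
arm_command --pt "-0.01 0 -0.01 0 0 0 1" --pt "0 0 0 0 0 0 -0.4" --pt "0 0 0 0 0 0 -0.4" --pt "0 0 0 0 0 0 -0.4" --pt "0 0 0 0 0 0 -0.4" --pt "0 0 0 0 0 0 -0.4" --pt "0 0 0.5 0 0 0 -0.4" --pt "0 0 0.9 0 0 0 -0.4" --pt "0 0 0.9 0 0 0 -0.4" --pt "0 0 0.9 0 0 0 -0.4"

```text
clock: 58.4
tool_pos: [633.5, -30.2, 94.1]
eef_rot: [0.999, -0.053, 0.001, -0.0]
contact_force: [0.8, -0.3, 0.1]
gripper_width: 60.0
gripper_force: 0.0
```

```bash
python3 - <<'E'
from h import *
np.set_printoptions(linewidth=220)
st();im=snap("wrist","w25")[:,:,::-1];g=im.max(2)
T=lambda k,x,y,z:proj("wrist",BAY[k-1]+x*BX+y*BY+[0,0,z]).round(1)
for k in (3,2):
    n=T(k,-29,0,8);print(k,"lip",T(k,21,0,18),"near edge",n,"ridge",T(k,-32,0,6),T(k,-38,0,6))
    u,v=int(n[0]),int(n[1])
    for c in (-12,0,12): print(im[v-14:v+12,u+c].max(1))
    a,b=T(k,0,-25,8),T(k,0,25,8);print("sides at x0",a,b);r=int(a[1]);print(int(b[0])-16,g[r,int(b[0])-16:int(b[0])+10],int(a[0])-10,g[r,int(a[0])-10:int(a[0])+16])
# all tiles & blue ones from top
t=snap("top","t25")[:,:,::-1].astype(int);
m=((t[...,0]-t[...,2]>70)).astype(np.uint8)
for c in cv2.findContours(m,0,1)[0]:
    if cv2.contourArea(c)>50: r=cv2.minAreaRect(np.array([atz("top",q[0],8)[:2] for q in c],np.float32));print("blue",np.round(r[0]),np.round(r[1]))
E
```

```text
58.4 [633.5 -30.2  94.1] [ 9.986e-01 -5.260e-02  7.000e-04 -0.000e+00] [-0.09  0.27  1.8   0.    1.07  1.59] [ 0.8 -0.3  0.1] 60.0 0.0
3 lip [255.1 180.9] near edge [255.2 236.7] ridge [255.2 239. ] [255.2 245.5]
[ 53  52  50  52  52  50  51  50  52  50  51  52  57  66  70  76  80  81  86  90  91  93 115 150 152 153]
[ 51  50  51  49  50  52  51  51  52  50  51  54  58  65  71  76  79  83  87  90  93  92 111 148 150 151]
[ 49  49  52  51  52  51  51  50  51  53  50  52  58  65  72  75  79  82  87  91  93  92 109 147 149 147]
sides at x0 [286.2 203.4] [224.1 203.4]
208 [124 124 124 123 124 124 124 126 125 125 124 123 125 124 125 120 104  81  82  86  85  84  84  84  84  84] 276 [ 81  82  81  81  82  80  80  77  81  81  79  77  71  71  91 109 110 110 108 106 100  99 100 100  99  99]
2 lip [129.2 180.9] near edge [140.8 236.6] ridge [142. 239.] [142.8 245.5]
[ 39  39  36  41  38  39  39  40  39  40  39  62 100 111 114 116 113 126 143 157 163 162 152 146 146 144]
[ 37  36  40  38  39  39  38  40  37  39  44  65  98 110 115 115 112 127 144 156 166 163 152 143 145 143]
[ 39  40  42  41  39  40  40  38  38  38  43  65  96 109 115 118 116 130 149 162 170 168 155 146 146 145]
sides at x0 [168.1 203.4] [106.  203.4]
90 [124 123 124 124 123 123 124 122 123 120 107  96  88  68  49  38  37  40  38  38  40  37  38  38  38  39] 158 [ 42  42  39  42  42  41  41  35  34  36  50  61  66  68  70  70  68  69  76  92 107 121 124 125 124 123]
blue [334. 134.] [55. 45.]
blue [ 457. -214.] [54. 46.]
```

All three tiles are seated. Before switching on I'll check whether the blue tile in the row is the same blue as the other two.

```bash
python3 - <<'E'
import cv2,numpy as np,glob
for f in ["top0","t25","side0","s4","s9","s10","w1","w2","w6","w7","w8","w11","w15","w21","w22"]:
    im=cv2.imread(f"pics/{f}.png").astype(int)
    m=((im[...,0]-im[...,2]>.42*im[...,0])&(im[...,0]>90)).astype(np.uint8)
    m=cv2.erode(m,np.ones((3,3)))
    for c in cv2.findContours(m,0,1)[0]:
        if cv2.contourArea(c)<25: continue
        k=np.zeros(m.shape,np.uint8);cv2.drawContours(k,[c],-1,1,-1);p=im[(k&m)>0];med=np.median(p,0)
        x,y,w,h=cv2.boundingRect(c);print(f,(x+w//2,y+h//2),w,h,med,"g/b %.3f r/b %.3f"%(med[1]/med[0],med[2]/med[0]))
E
```

```text
top0 (213, 253) 16 14 [164.  95.  59.] g/b 0.579 r/b 0.360
top0 (243, 248) 15 13 [163.  93.  58.] g/b 0.571 r/b 0.356
top0 (312, 217) 16 16 [168. 100.  64.] g/b 0.595 r/b 0.381
t25 (213, 253) 16 14 [172. 100.  60.] g/b 0.581 r/b 0.349
t25 (312, 217) 16 16 [176. 106.  66.] g/b 0.602 r/b 0.375
side0 (310, 258) 19 14 [151.  74.  28.] g/b 0.490 r/b 0.185
side0 (315, 235) 17 12 [151.  74.  28.] g/b 0.490 r/b 0.185
side0 (307, 189) 15 8 [151.  74.  28.] g/b 0.490 r/b 0.185
s4 (310, 258) 19 14 [155.  77.  29.] g/b 0.497 r/b 0.187
s4 (315, 235) 17 12 [155.  76.  29.] g/b 0.490 r/b 0.187
s4 (307, 189) 15 8 [155.  77.  29.] g/b 0.497 r/b 0.187
s9 (310, 258) 19 14 [156.  77.  29.] g/b 0.494 r/b 0.186
s9 (307, 189) 15 8 [156.  77.  29.] g/b 0.494 r/b 0.186
s9 (483, 174) 10 7 [123.  76.  39.] g/b 0.618 r/b 0.317
s10 (310, 258) 19 14 [156.  77.  29.] g/b 0.494 r/b 0.186
s10 (307, 189) 15 8 [156.  77.  30.] g/b 0.494 r/b 0.192
s10 (483, 174) 10 7 [123.  76.  39.] g/b 0.618 r/b 0.317
w1 (9, 254) 19 29 [145.  69.  35.] g/b 0.476 r/b 0.241
w1 (152, 185) 46 44 [151.  79.  54.] g/b 0.523 r/b 0.358
w2 (8
[... 316 characters left out ...]
g/b 0.493 r/b 0.299
w7 (419, 254) 47 44 [135.  64.  33.] g/b 0.474 r/b 0.244
w8 (126, 185) 10 6 [156.  77.  48.] g/b 0.494 r/b 0.308
w8 (113, 95) 62 78 [158.  77.  44.] g/b 0.487 r/b 0.278
w11 (18, 323) 36 61 [162.  77.  38.] g/b 0.475 r/b 0.235
w11 (58, 279) 58 22 [92. 44. 24.] g/b 0.478 r/b 0.261
w11 (5, 97) 10 145 [166.  79.  41.] g/b 0.476 r/b 0.247
w15 (77, 284) 71 47 [146.  70.  38.] g/b 0.479 r/b 0.260
w15 (71, 192) 18 33 [145.  70.  38.] g/b 0.483 r/b 0.262
w21 (305, 303) 55 64 [150.  76.  47.] g/b 0.507 r/b 0.313
w21 (135, 56) 75 83 [150.  74.  41.] g/b 0.493 r/b 0.273
w22 (319, 338) 33 38 [153.  75.  42.] g/b 0.490 r/b 0.275
w22 (91, 52) 104 105 [152.  73.  37.] g/b 0.480 r/b 0.243
```

In the side view all three bright blue tiles have exactly the same colour (151,74,28), so all three are the blue look-alikes and stay where they are. Back to the toggle.

Emit:
arm_command --pt "-0.3 -0.99 0.4 0 0 0.2 0" --pt "-0.3 -0.99 0.4 0 0 0.2 0" --pt "-0.3 -0.99 0.37 0 0 0.2 0" --pt "-0.3 -0.99 0 0 0 0.2 0" --pt "-0.3 -0.99 0 0 0 0.2 0" --pt "-0.3 -0.99 0 0 0 0.2 0" --pt "-0.3 -0.99 0 0 0 0 0" --pt "-0.3 -0.99 0 0 0 0 0" --pt "-0.3 -0.99 0 0 0 0 0" --pt "-0.3 -0.95 0 0 0 0 0"

```text
clock: 59.5
tool_pos: [542.6, -327.0, 126.9]
eef_rot: [1.0, -0.0, 0.0, -0.0]
contact_force: [0.5, -0.9, 0.5]
gripper_width: 42.6
gripper_force: 0.0
```

Emit:
arm_command --pt "0 0 0 0 -1 0 0" --pt "0 0 0 0 -1 0 0" --pt "0 0 0 0 -1 0 0" --pt "0 0 0 0 -1 0 0" --pt "0 0 0 0 0 0 0" --pt "0 0 0 0 0 0 0" --pt "0 0 0 0 0 0 0" --pt "0 0 0 0 0 0 0" --pt "0 0 0 0 0 0 0" --pt "0 0 0 0 0 0 0"

```text
clock: 60.5
tool_pos: [544.0, -325.8, 127.2]
eef_rot: [0.985, 0.0, 0.174, -0.0]
contact_force: [0.5, 0.5, -0.3]
gripper_width: 43.1
gripper_force: 0.0
```

```bash
python3 - <<'E'
from h import *
np.set_printoptions(suppress=True,precision=1)
s=st();im=snap("wrist","w26");pv=np.array([572,-326,50]);b=np.array([-np.sin(.349),0,np.cos(.349)])
print("pred knob",[proj("wrist",pv+r*b) for r in (37,50,63)])
g=im.max(2).astype(np.uint8);u,v=proj("wrist",pv+50*b).astype(int)
m=np.zeros_like(g);m[v-40:v+45,u-30:u+30]=g[v-40:v+45,u-30:u+30]<48;m=cv2.morphologyEx((g<48).astype(np.uint8)*0+m,cv2.MORPH_OPEN,np.ones((5,5)))
for c in cv2.findContours(m,0,1)[0]: print(cv2.boundingRect(c),cv2.contourArea(c))
for r in recognise("wrist","toggle_knob"): print(r)
M=R.from_quat(s["eef_rot"]).as_matrix();print("tool z",M[:,2],"yaw x",M[:,0])
E
```

```text
60.5 [ 544.  -325.8  127.2] [ 1.   0.   0.2 -0. ] [-0.7  0.1  2.   0.3  0.8  0.7] [ 0.5  0.5 -0.3] 43.1 0.0
pred knob [array([255. , 208.7]), array([254.9, 214.8]), array([254.8, 221.7])]
(246, 197, 19, 32) 512.0
tool z [ 0.3  0.  -0.9] yaw x [0.9 0.  0.3]
```

Knob is where predicted (255,213). Descending deeper along the bat this time, then gripping.

Emit:
arm_command --pt "0.155 0 -0.427 0 0 0 0" --pt "0.155 0 -0.427 0 0 0 0" --pt "0.155 0 -0.427 0 0 0 0" --pt "0.155 0 -0.427 0 0 0 0" --pt "0.155 0 -0.427 0 0 0 0" --pt "0 0 0 0 0 0 0" --pt "0 0 0 0 0 0 0" --pt "0 0 0 0 0 0 0" --pt "0 0 0 0 0 0 0" --pt "0 0 0 0 0 0 0"

```text
clock: 61.6
tool_pos: [567.0, -326.4, 64.0]
eef_rot: [0.985, -0.0, 0.175, 0.0]
contact_force: [0.2, 0.1, 0.3]
gripper_width: 42.4
gripper_force: 0.0
```

Emit:
arm_command --pt "0 0 0 0 0 0 1" --pt "0 0 0 0 0 0 1" --pt "0 0 0 0 0 0 1" --pt "0 0 0 0 0 0 1" --pt "0 0 0 0 0 0 1" --pt "0 0 0 0 0 0 1" --pt "0 0 0 0 0 0 1" --pt "0 0 0 0 0 0 1" --pt "0 0 0 0 0 0 1" --pt "0 0 0 0 0 0 1" --grip_force 60

```text
clock: 62.6
tool_pos: [566.6, -325.0, 63.7]
eef_rot: [0.985, 0.0, 0.174, -0.001]
contact_force: [-3.0, 3.5, 4.3]
gripper_width: 11.6
gripper_force: 59.6
```

Emit:
arm_command --pt "-0.034 0 0.094 0 0 0 1" --pt "-0.034 0 0.094 0 0 0 1" --pt "-0.034 0 0.094 0 0 0 1" --pt "0 0 0 0 0 0 1" --pt "0 0 0 0 0 0 1" --pt "0 0 0 0 0 0 1" --pt "0 0 0 0 0 0 1" --pt "0 0 0 0 0 0 1" --pt "0 0 0 0 0 0 1" --pt "0 0 0 0 0 0 1"

```text
clock: 63.6
tool_pos: [563.8, -325.0, 70.9]
eef_rot: [0.985, -0.0, 0.174, -0.001]
contact_force: [4.8, 3.4, -4.4]
gripper_width: 11.4
gripper_force: 58.5
```

Emit:
arm_command --pt "-0.01 0 0.03 0 0 0 1" --pt "0.063 0 0.02 0 1 0 1" --pt "0.0645 0 0.0143 0 1 0 1" --pt "0.0655 0 0.0086 0 1 0 1" --pt "0.066 0 0.003 0 1 0 1" --pt "0.066 0 -0.003 0 1 0 1" --pt "0.0655 0 -0.0086 0 1 0 1" --pt "0.0645 0 -0.0143 0 1 0 1" --pt "0.063 0 -0.02 0 1 0 1" --pt "0 0 0 0 0 0 1"

```text
clock: 64.6
tool_pos: [575.7, -324.2, 68.0]
eef_rot: [0.984, 0.001, -0.18, -0.002]
contact_force: [-6.1, 1.9, -4.0]
gripper_width: 11.6
gripper_force: 59.0
```

```bash
python3 - <<'E'
from h import *
np.set_printoptions(suppress=True,precision=2)
s=st();print(s["torque"]);snap("side","s27")
M=R.from_quat(s["eef_rot"]).as_matrix();print(np.array(s["tool_pos"])-28*M[:,2]-[572,-326,50],M[:,2])
im=cv2.imread("pics/s27.png")
for r in recognise("side","toggle_knob"): print(r)
E
```

```text
64.6 [ 575.7 -324.2   68. ] [ 0.98  0.   -0.18 -0.  ] [-0.46  0.57  1.47 -0.16  1.42  1.16] [-6.1  1.9 -4. ] 11.6 58.97762417793274
[0.45 0.58 0.03]
[13.63  1.69 44.19] [-0.35  0.   -0.94]
```

Emit:
arm_command --pt "0 0 0 0 0 0 1" --pt "0 0 0 0 0 0 1" --pt "0 0 0 0 0 0 1" --pt "0 0 0 0 0 0 1" --pt "0 0 0 0 0 0 1" --pt "0 0 0 0 0 0 1" --pt "0 0 0 0 0 0 1" --pt "0 0 0 0 0 0 1" --pt "0 0 0 0 0 0 1" --pt "0 0 0 0 0 0 1"

```text
clock: 65.7
tool_pos: [576.4, -324.3, 70.3]
eef_rot: [0.984, -0.0, -0.176, -0.002]
contact_force: [-3.4, 3.8, -4.9]
gripper_width: 11.3
gripper_force: 58.9
```

The bat is about 2–3 mm short of the stop. Pressing it over, then letting it home.

Emit:
arm_command --pt "0.05 0 -0.01 0 0 0 1" --pt "0.06 0 -0.01 0 0 0 1" --pt "0 0 0 0 0 0 1" --pt "0 0 0 0 0 0 1" --pt "0 0 0 0 0 0 1" --pt "0 0 0 0 0 0 1" --pt "0 0 0 0 0 0 1" --pt "0 0 0 0 0 0 1" --pt "0 0 0 0 0 0 1" --pt "0 0 0 0 0 0 1"

```text
clock: 66.7
tool_pos: [576.8, -324.3, 69.9]
eef_rot: [0.984, -0.0, -0.179, -0.002]
contact_force: [-9.5, 4.3, -1.2]
gripper_width: 11.4
gripper_force: 59.0
```

Emit:
arm_command --pt "-0.034 0 -0.094 0 0 0 1" --pt "-0.034 0 -0.094 0 0 0 1" --pt "-0.034 0 -0.094 0 0 0 1" --pt "0 0 0 0 0 0 1" --pt "0 0 0 0 0 0 1" --pt "0 0 0 0 0 0 1" --pt "0 0 0 0 0 0 1" --pt "0 0 0 0 0 0 1" --pt "0 0 0 0 0 0 1" --pt "0 0 0 0 0 0 1"

```text
clock: 67.7
tool_pos: [574.7, -324.4, 64.0]
eef_rot: [0.984, -0.001, -0.178, -0.002]
contact_force: [-10.1, 5.4, 6.0]
gripper_width: 11.5
gripper_force: 60.1
```

Emit:
arm_command --pt "0 0 0 0 0 0 0" --pt "0 0 0 0 0 0 0" --pt "0 0 0 0 0 0 0" --pt "0 0 0 0 0 0 0" --pt "0 0 0 0 0 0 0" --pt "0.155 0 0.427 0 0 0 0" --pt "0.155 0 0.427 0 0 0 0" --pt "0.155 0 0.427 0 0 0 0" --pt "0.155 0 0.427 0 0 0 0" --pt "0.155 0 0.427 0 0 0 0"

```text
clock: 68.7
tool_pos: [603.2, -326.1, 129.3]
eef_rot: [0.985, -0.0, -0.173, 0.0]
contact_force: [0.6, 0.4, 1.0]
gripper_width: 42.7
gripper_force: 0.0
```

Emit:
arm_command --pt "-0.2 0 0.6 0 -1 0 0" --pt "-0.2 0 0.6 0 -1 0 0" --pt "-0.2 0 0.6 0 -1 0 0" --pt "-0.2 0 0.6 0 -1 0 0" --pt "0 0 0 0 0 0 0" --pt "0 0 0 0 0 0 0" --pt "0 0 0 0 0 0 0" --pt "0 0 0 0 0 0 0" --pt "0 0 0 0 0 0 0" --pt "0 0 0 0 0 0 0"

```text
clock: 69.7
tool_pos: [578.5, -325.6, 198.1]
eef_rot: [1.0, 0.0, -0.0, -0.001]
contact_force: [0.4, 0.1, -0.5]
gripper_width: 42.9
gripper_force: 0.0
```

```bash
python3 - <<'E'
from h import *
np.set_printoptions(suppress=True,precision=1,linewidth=200)
s=st();im=snap("wrist","w28");pv=np.array([572,-326,50])
for d in (-20,0,17,20):
    b=np.array([np.sin(np.radians(d)),0,np.cos(np.radians(d))]);print(d,[proj("wrist",pv+r*b) for r in (37,50,63,68)])
b=np.array([np.sin(.349),0,np.cos(.349)]);u,v=proj("wrist",pv+50*b).astype(int);g=im.max(2)
m=np.zeros_like(g);m[v-40:v+45,u-30:u+30]=g[v-40:v+45,u-30:u+30]<48
m=cv2.morphologyEx(m,cv2.MORPH_OPEN,np.ones((5,5)))
for c in cv2.findContours(m,0,1)[0]: print(cv2.boundingRect(c),cv2.contourArea(c))
t=snap("top","t28")[:,:,::-1];a=cv2.imread("pics/top0.png");d=np.abs(t.astype(int)-a).max(2)[165:200,330:360];print("box diff to start",d.max(),np.argwhere(d>40).shape, d[8:22,10:24])
for k in (1,2,3):
    p=[proj("top",BAY[k-1]+x*BX+[0,0,8]).astype(int) for x in (-20,0,12)];print(k,[t[q[1],q[0]].tolist() for q in p])
E
```

```text
69.7 [ 578.5 -325.6  198.1] [ 1.  0. -0. -0.] [-0.6  0.2  1.6  0.   1.3  1. ] [ 0.4  0.1 -0.5] 42.9 0.0
-20 [array([255.5, 203.8]), array([255.5, 212.4]), array([255.4, 221.8]), array([255.4, 225.5])]
0 [array([255.5, 191.8]), array([255.5, 195.8]), array([255.4, 200.2]), array([255.4, 202. ])]
17 [array([255.5, 180.3]), array([255.5, 179.6]), array([255.4, 178.8]), array([255.4, 178.5])]
20 [array([255.5, 178.3]), array([255.5, 176.7]), array([255.4, 175. ]), array([255.4, 174.2])]
box diff to start 121 (208, 2) [[  9   7   8   9   7   6  45  41   1   1   6   6  67  97]
 [  6   8   6   6   7   2  24  18   3   2   2  33  88 105]
 [  7   6   5   6   7   5   4   3   4   6  11  48  92 102]
 [  7   6   7   5   7   4   5   1   2   5   9  37  60  62]
 [  5   7   9   7   7   5   2   1   2   2   1   6  14  11]
 [  5   7   9   8   7   4   2   2   2   2   7   9   8   8]
 [  4   8   8   8   7   6   5   3   2   4  13  18  10   9]
 [  5   8   9   7   8   5   6   5   5   4  11  15  10   8]
 [  6   5   7   8   7   4   3   4   3   6  10   9   7   8]
 [  6   6   8   8   7   6   3   4   6   8   7   7   6   7]
 [  5   7   9   5   7   5   2   5   8   8   7   6   7   7]
 [  4   8   9   9   6   4   6   7   8   9   7   7   7   9]
 [  5   9   8   9   7   4   6   6   8   8   7   5   7  10]
 [  5   9   8  10   7   5   7   7   9   7   7   7   7   9]]
1 [[178, 193, 200], [179, 194, 200], [178, 194, 201]]
2 [[51, 60, 55], [52, 61, 57], [48, 57, 51]]
3 [[103, 77, 78], [105, 80, 79], [104, 77, 77]]
```

Backing away clear of the views, to compare the box with its picture at the start (when it was on).

Emit:
arm_command --pt "-0.7 0.5 0.4 0 0 0 0" --pt "-0.7 0.5 0.4 0 0 0 0" --pt "-0.7 0.5 0.4 0 0 0 0" --pt "-0.7 0.5 0.3 0 0 0 0" --pt "-0.7 0.5 0.3 0 0 0 0" --pt "-0.7 0.5 0 0 0 0 0" --pt "0 0 0 0 0 0 0" --pt "0 0 0 0 0 0 0" --pt "0 0 0 0 0 0 0" --pt "0 0 0 0 0 0 0"

```text
clock: 70.8
tool_pos: [452.8, -236.3, 253.1]
eef_rot: [1.0, -0.0, 0.0, -0.0]
contact_force: [0.5, -0.0, -0.9]
gripper_width: 42.6
gripper_force: 0.0
```

```bash
python3 - <<'E'
from h import *
st();pv=np.array([572,-326,50])
for c,z in (("top",0),("side",0)):
    n=snap(c,c+"29")[:,:,::-1].astype(int);a=cv2.imread(f"pics/{c}0.png").astype(int)
    u,v=proj(c,pv+[0,0,30]).astype(int);d=np.abs(n-a).max(2)[v-22:v+26,u-22:u+22];print(c,u,v,"diff max",d.max(),"n>40",(d>40).sum())
    if c=="side":
        o=cv2.imread("pics/s5.png").astype(int);print("off vs on ref",(np.abs(o-a).max(2)[v-22:v+26,u-22:u+22]>40).sum())
        g,h=n.max(2),a.max(2)
        for k in (g,h): print(np.argwhere(k[135:158,275:300]<45).mean(0)+[135,275],(k[135:158,275:300]<45).sum())
    else:
        for k in (n.max(2),a.max(2)): print(np.argwhere(k[165:200,330:362]<55).mean(0)+[165,330],(k[165:200,330:362]<55).sum())
E
```

```text
70.8 [ 452.8 -236.3  253.1] [ 1.e+00 -3.e-04  2.e-04 -1.e-04] [-0.53 -0.08  1.88  0.    1.34  1.04] [ 0.5 -0.  -0.9] 42.6 0.0
top 347 181 diff max 116 n>40 575
[190.10638298 347.40425532] 94
[176.2 348.2] 15
side 287 150 diff max 27 n>40 0
off vs on ref 201
[146.42857143 285.10714286] 28
[146.17857143 285.14285714] 28
```

The side view matches the starting "on" picture (no significant difference), and all three tiles are in their bays. Handing in.

```bash
python3 -c "
from workcell import *
print(hand_in())"
```

```text
the job is handed in; nothing more can be done
None
```

The job is handed in, with no verdict returned: I switched the toggle off, loaded the white, black and navy tiles flat into bays 1, 2 and 3, then switched it back on; I took the three identical bright blue tiles, including the one in the row in front of the plate, for look-alikes and left them where they lay.

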